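# Close up the pastry case's air channel after cleaning

### The job

The air channel of the pastry display has been cleaned: take the brush out of it and lay it in the black tray, and slip one grey plastic collar over each of the three pegs, down onto the channel floor. Then refit every grille section that is lying on the counter, one to a bay: tuck one end under the lip at the back of the channel and swing the front down behind the front rail until the section lies level on the collar. Do not push the other things on the counter about.

Things in the scene. Friction and masses are not known exactly. Their poses are not given: they have to be found in the camera images.
- well: low steel display well fixed on the counter, 320 mm wide (y), turned up to 0.1 rad. Origin: counter height, centre of the open air channel on its robot side; x away from the robot, y left, z up. In mm: channel floor z 12; end cheeks' inner faces y +-144, top z 52. Cake deck behind: sheet top z 59, cakes up to z 97 from x 140 on and a glass shelf of cakes up to z 172 from x 250 on.
- lip (a point): middle of the lip's free edge, underside: well x 62, y 0, z 55 mm. The lip is the 4 mm deck sheet's edge; it overhangs a ledge (x 55 to 79, top z 38) that ends at the back wall, x 79, all along y. A section's rear end goes in between ledge and lip with its front raised about 15 degrees, then the front swings down.
- rail (a point): middle of the front rail's top inner edge: well x -79, y 0, z 52 mm; the rail is 16 mm thick. From here to the back wall is 158 mm, to the lip only 141 mm, so a 150 mm section cannot be dropped in flat. Two tabs (y +-49, 6 wide, z 38 to 52) stick 10 mm inwards from the rail and part the channel into three bays 92 mm wide.
- tray: shallow black plastic tray for cleaning gear, 100 mm (x) x 230 mm (y), 25 mm high, 3 mm walls and floor, fixed to the counter. Origin: centre of its underside; axes x and y along its sides.
- brush: blue plastic cleaning brush, 171 mm long along its y, lying bristles down across the bays in the channel at the start. Origin: on the underside, near the middle of its length. Handle: 18 wide (x), z 4 to 18, from y -95 to +15 mm; head: 24 wide, z 0 to 18, y 15 to 81. Centre of mass near y = 0. About 60 g.
- bay0 (a point): point in the well at its x 0, z 38 mm, y -98 mm: where the underside centre of a seated grille section ends up in this bay (axes as the well's)
- bay1 (a point): point in the well at its x 0, z 38 mm, y 0 mm: where the underside centre of a seated grille section ends up in this bay (axes as the well's)
- bay2 (a point): point in the well at its x 0, z 38 mm, y 98 mm: where the underside centre of a seated grille section ends up in this bay (axes as the well's)
- peg0 (a point): tip of the steel peg that stands on the channel floor in bay0: 12 mm diameter with a tapered tip, 14 mm tall, tip at well x -45, z 26 mm. A fitted collar stands on the floor, its top at z 38, level with the rear ledge
- peg1 (a point): tip of the steel peg that stands on the channel floor in bay1: 12 mm diameter with a tapered tip, 14 mm tall, tip at well x -45, z 26 mm. A fitted collar stands on the floor, its top at z 38, level with the rear ledge
- peg2 (a point): tip of the steel peg that stands on the channel floor in bay2: 12 mm diameter with a tapered tip, 14 mm tall, tip at well x -45, z 26 mm. A fitted collar stands on the floor, its top at z 38, level with the rear ledge
- collar0: grey plastic stand-off collar: plain ring 32 mm outside diameter, 18 mm hole right through, 26 mm tall, standing upright on the counter. Origin: centre of its underside, z up along the hole. About 30 g.
- collar1: grey plastic stand-off collar: plain ring 32 mm outside diameter, 18 mm hole right through, 26 mm tall, standing upright on the counter. Origin: centre of its underside, z up along the hole. About 30 g.
- collar2: grey plastic stand-off collar: plain ring 32 mm outside diameter, 18 mm hole right through, 26 mm tall, standing upright on the counter. Origin: centre of its underside, z up along the hole. About 30 g.
- grille0: steel grille section, one of 2 or 3 (None: absent): flat sheet 150 mm (x) x 84 (y) x 6, dark slots, bow handle on top. Origin: centre of the underside, z up; 0.2 to 0.4 kg, flat on the counter at the start. Handle bar along x over the middle: 60 long, 10 wide (y), z 32 to 42, clear of the sheet below but for legs at x +-26. Both 84 mm ends are alike; either may go under the lip.
- grille1: steel grille section, one of 2 or 3 (None: absent): flat sheet 150 mm (x) x 84 (y) x 6, dark slots, bow handle on top. Origin: centre of the underside, z up; 0.2 to 0.4 kg, flat on the counter at the start. Handle bar along x over the middle: 60 long, 10 wide (y), z 32 to 42, clear of the sheet below but for legs at x +-26. Both 84 mm ends are alike; either may go under the lip.
- grille2: steel grille section, one of 2 or 3 (None: absent): flat sheet 150 mm (x) x 84 (y) x 6, dark slots, bow handle on top. Origin: centre of the underside, z up; 0.2 to 0.4 kg, flat on the counter at the start. Handle bar along x over the middle: 60 long, 10 wide (y), z 32 to 42, clear of the sheet below but for legs at x +-26. Both 84 mm ends are alike; either may go under the lip.
- plates: bystander: white plate, 150 mm across, 16 mm high (origin: centre of underside)
- mug: bystander: white espresso cup, 64 mm across with a handle, 56 mm high (origin: centre of underside)
- jar: bystander: glass jar with steel lid, 60 mm across, 52 mm high (origin: centre of underside)
- tart_ring: bystander: thin steel tart ring, 72 mm across, 30 mm high, much wider than the collars (origin: centre of underside)
- server: bystander: black-handled cake server, 240 mm long, lying flat (origin: underside)
- carton: bystander: white cake carton 120 x 120 x 70 mm (origin: centre of underside)
- bowl: bystander: white bowl, 110 mm across, 45 mm high (origin: centre of underside)

How it is judged:
By the outcome, as a careful person would: the job done as asked, in the order asked, and still so for the second after the job is handed in, with the robot touching nothing.
Of grille0, grille1, grille2 only 2 to 3 are there at a start; the rules pass over those that are not, and their reading is None.
At some moment in a run one of grille0, grille1, grille2, collar0, collar1, collar2 may be knocked a few centimetres aside while the robot is not near it.
It also fails if it takes over 210 s, if anything falls off the work surface, if the arm or the gripper's body presses on something with over 40 N, if the wrist force passes 120 N, or if a joint passes its speed limit or range.

### The arm

A 7-joint arm with a two-finger parallel gripper is mounted at the origin on the work surface. World frame = base frame: x ahead of the robot, y to its left, z up, the work surface at z = 0. Lengths are in m, angles in rad, forces in N, time in s.
With the tool pointing down it reaches from about 0.425 to 0.8 m from the base axis. Payload 8.3 kg.
Tool frame: the origin (TCP) lies at the very end of the fingers, on their centre line; the grasp point (between the pads) lies 19 mm behind it; z points along the fingers, y is the line along which they close (so a half turn about z gives the same grasp; the last joint's range is limited). The gripper opens to 85 mm and grips with 20 to 120 N. Pads are 22 mm wide; open, the fingers measure 114 mm over their backs; the gripper's body (76 mm by 85 mm) begins 54 mm behind the grasp point. The pads swing forward as they close: fully open they stand 13 mm farther back than shut.
Start: joints at [-1.41, 0.383, 0.016, 1.37, -0.006, 1.388, -0.046], TCP at [0.139, 0.609, 0.231] pointing down, gripper open.
Joint ranges: [-2.95, 2.95], [-0.25, 2.06], [-1.52, 1.56], [0.18, 2.33], [-1.44, 4.58], [0.02, 2.06], [-3.01, 3.01]. Speed limits (rad/s): [2.39, 2.39, 3.01, 3.01, 3.14, 3.14, 3.14].

### API

Orientations are given as a rotation vector (axis times angle).
In Python, from workcell import telemetry, eyes, arm gives the robot as it stands.
- The arm moves only by the tool play_rows, never from a script. Its arguments are lists of equal length, an entry for each row: "translation": the shift along the tool's x, y, z in units of 0.1 m (1.0 is 0.1 m), a list of three; "delta_rot": the turn, a rotation vector about the tool's x, y, z in units of 360 degrees (1.0 is 360 degrees), a list of three. A call has 1 to 5 rows; each row is the pose to reach, as a shift and turn from the pose commanded when the call began, along the tool's axes at that moment, turning the shorter way round; what a row does not reach only later rows make up. A row lasts 1/12 s, in which the tool goes at most 41.7 mm and 7.16 degrees, less where a joint would pass 70% of its speed; a pose out of reach is approached as far as the arm can. A call with a number of a shift or a turn outside -1 to 1 is refused whole. A call with a gripper value outside its range is refused whole. "fingers" is the opening, from -1 (shut) to 1 (fully open), set as the call begins (left out, the last holds). The fingers move at their own pace and stop on an object; "grip_force" is the grip in N (left out, the last holds). Time passes only in rows, so rows that repeat a pose let the fingers close. It gives the time, the measured TCP pose, the force, the opening and the grip force at its end, in the units of the state.
- telemetry.get_obs(): the state, without advancing time (a new reading comes with each control period).
- eyes.snapshot(name): name is "scene" or "side" or "wrist"; returns a dict with "image" (480x640x3 uint8, red, green, blue), "fx", "fy", "cx", "cy" (pixels), "pose" (4x4, takes a point from camera to world coordinates); the wrist camera has in their place "mount" (4x4, takes a point from camera to tool coordinates, whose origin is the TCP and whose axes are the flange's). Camera axes: x right, y up, looking along -z (the intrinsics and any distortion apply to the point x, -y, -z); pixel columns grow to the right and rows downward; lengths in m; the calibration is good to about 2 mm. A picture is of the moment at which its call begins: read the wrist's pose just before it. There is no depth.
- arm.close_job(): hands the job in; it is judged then, once.
The state is a dict: "time_s": time; "joint_pos": joint angles; "qd": joint speeds; "joint_efforts": joint torques, N m; "tcp_pos": TCP position; "tcp_rot": TCP orientation; "wrist_force": force on the tool from outside, world axes, zero at the start; "torque": the same for the moment, N m; "finger_gap": finger opening in m; "finger_force": force on a finger pad.
Only numpy, scipy, OpenCV 4.12 (cv2) and the standard library are available. Lean on these libraries where they do the work, as an engineer would, in place of code of your own. Each camera call takes 0.05 s, during which the arm holds its last target. There are 200 camera calls.

## Working session

There is one attempt and no reset: what is moved stays moved. The work goes in short steps, Python scripts to look and compute and a tool call to move; the robot and the scene stay as the last step left them, time stands still between calls to the robot, and variables do not carry over. Pictures are saved under pics/ and viewed, at most 14 in all, crops included, and the job is handed in when it is done.

Besides the shell and the picture viewer there is one more tool, called after "Call:" by a JSON object that holds its "op" and its "data". play_rows: Moves the arm, as the interface text tells. Its arguments: {"type":"object","properties":{"translation":{"type":"array","items":{"type":"array","items":{"type":"number"}}},"delta_rot":{"type":"array","items":{"type":"array","items":{"type":"number"}}},"fingers":{"type":"number"},"grip_force":{"type":"number"}},"required":["translation","delta_rot"]}

```bash
mkdir -p pics; ls; python3 - <<'E'
from workcell import telemetry, eyes, arm
import cv2, numpy as np, pickle
o=telemetry.get_obs(); print(o)
for n in ["scene","side","wrist"]:
    s=eyes.snapshot(n); pickle.dump((o,s),open(f"pics/{n}0.pkl","wb"))
    cv2.imwrite(f"pics/{n}0.png",s["image"][:,:,::-1])
    print(n,{k:(np.round(v,4).tolist() if k!="image" else 0) for k,v in s.items()})
E
```

```text
pics
{'time_s': 0.0, 'joint_pos': array([-1.40992762,  0.38426012,  0.01636972,  1.37112688, -0.00630667,
        1.38817598, -0.04649781]), 'qd': array([-0.00063875,  0.00107662,  0.00139999,  0.00048436, -0.00065075,
        0.00062611, -0.00094096]), 'joint_efforts': array([ 3.28511614e-04, -6.27598143e+01,  8.44732393e-01, -3.71828198e+01,
        1.66058337e-02,  1.43196958e-02, -7.36089009e-05]), 'tcp_pos': array([0.13854353, 0.60895627, 0.23027747]), 'tcp_rot': array([-3.50633536e-01, -3.12177306e+00,  3.00322252e-03]), 'wrist_force': array([-0.62262971,  0.4884813 ,  0.57426627]), 'torque': array([0.00629098, 0.02485845, 0.033339  ]), 'finger_force': 0.0, 'finger_gap': 0.08563495775138187}
scene {'image': 0, 'fx': 538.2136, 'fy': 538.2136, 'cx': 318.7707, 'cy': 233.019, 'pose': [[-0.2971, -0.7036, 0.6456, 1.3472], [0.9548, -0.2244, 0.1949, 0.2526], [0.0077, 0.6743, 0.7384, 1.0627], [0.0, 0.0, 0.0, 1.0]]}
side {'image': 0, 'fx': 483.961, 'fy': 483.961, 'cx': 315.0495, 'cy': 236.4874, 'pose': [[0.9982, 0.0301, -0.052, 0.3899], [-0.0592, 0.6368, -0.7688, -1.2649], [0.01, 0.7705, 0.6374, 1.0879], [0.0, 0.0, 0.0, 1.0]]}
wrist {'image': 0, 'fx': 384.0754, 'fy': 384.0754, 'cx': 318.7623, 'cy': 244.8923, 'mount': [[0.0002, 0.9492, 0.3147, 0.0822], [1.0, 0.0001, -0.0011, 0.0004], [-0.0011, 0.3147, -0.9492, -0.1438], [0.0, 0.0, 0.0, 1.0]]}
```

View pics/scene0.png

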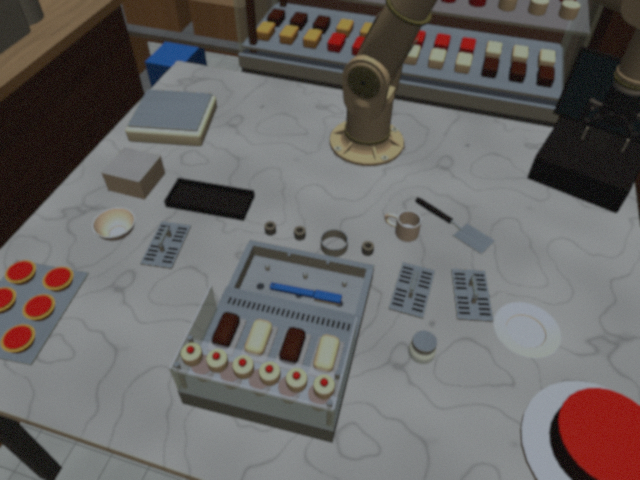

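View pics/side0.png

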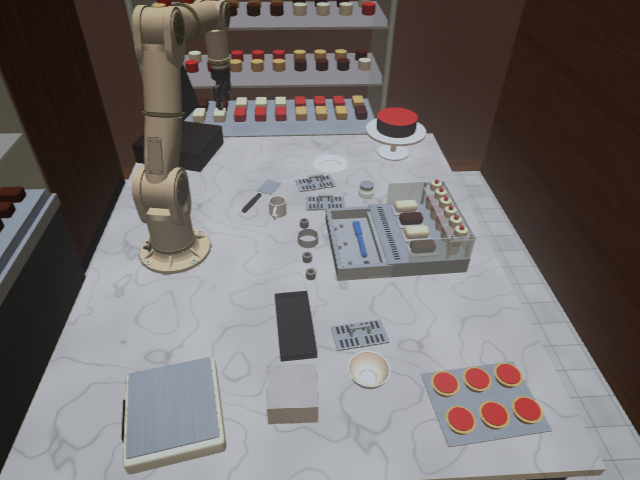

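```bash
cat > h.py <<'E'
import numpy as np, cv2, pickle
from scipy.spatial.transform import Rotation as R
from workcell import telemetry, eyes, arm
def shot(n,tag=None):
    o=telemetry.get_obs(); s=eyes.snapshot(n)
    if n=="wrist":
        T=np.eye(4);T[:3,:3]=R.from_rotvec(o["tcp_rot"]).as_matrix();T[:3,3]=o["tcp_pos"]
        s["pose"]=T@s["mount"]
    if tag: cv2.imwrite(f"pics/{tag}.png",s["image"][:,:,::-1]); pickle.dump(s,open(f"pics/{tag}.pkl","wb"))
    return s
def cast(s,uv,z):
    uv=np.atleast_2d(np.asarray(uv,float))
    d=np.c_[(uv[:,0]-s["cx"])/s["fx"],-(uv[:,1]-s["cy"])/s["fy"],-np.ones(len(uv))]@s["pose"][:3,:3].T
    p=s["pose"][:3,3]; return p+d*((z-p[2])/d[:,2])[:,None]
def proj(s,P):
    P=np.atleast_2d(P); c=(P-s["pose"][:3,3])@s["pose"][:3,:3]
    return np.c_[s["cx"]+s["fx"]*c[:,0]/-c[:,2], s["cy"]-s["fy"]*c[:,1]/-c[:,2]]
E
python3 - <<'E'
from h import *
np.set_printoptions(precision=3,suppress=True)
S=pickle.load(open("pics/scene0.pkl","rb"))[1]; D=pickle.load(open("pics/side0.pkl","rb"))[1]
def p(n,a,b,z): print(n,cast(S,a,z)[0,:2],cast(D,b,z)[0,:2])
p("colA",(270,228),(310,273),.013)
p("colB",(300,232),(307,257),.013)
p("colC",(368,247),(304,224),.013)
p("ring",(334,242),(308,238),.015)
p("tray",(209,198),(296,325),.02)
p("mug",(407,226),(278,207),.03)
p("jar",(424,345),(366,188),.03)
p("gA",(167,245),(359,334),.006)
p("gB",(412,290),(325,202),.006)
p("gC",(472,293),(315,183),.006)
p("wellNL",(253,245),(333,272),.052)
p("wellNR",(372,267),(328,210),.052)
p("bowl",(114,223),(368,370),.03)
p("carton",(134,172),(292,385),.05)
p("server",(453,223),(262,195),.01)
p("plate",(527,329),(330,163),.01)
for nm,s in (("S",S),("D",D)):
    h=cv2.cvtColor(s["image"],cv2.COLOR_RGB2HSV); m=cv2.inRange(h,(100,140,60),(125,255,255))
    n,l,st,c=cv2.connectedComponentsWithStats(m)
    for i in range(1,n):
        if st[i,4]>80: print(nm,st[i],c[i])
E
```

```text
colA [ 0.452 -0.154] [ 0.451 -0.15 ]
colB [ 0.441 -0.073] [ 0.445 -0.074]
colC [0.438 0.111] [0.442 0.104]
ring [0.449 0.023] [0.453 0.022]
tray [ 0.402 -0.353] [ 0.4   -0.367]
mug [0.35  0.194] [0.35  0.188]
jar [0.691 0.298] [0.693 0.298]
gA [ 0.583 -0.39 ] [ 0.577 -0.397]
gB [0.534 0.245] [0.529 0.245]
gC [0.498 0.385] [0.498 0.379]
wellNL [ 0.552 -0.158] [ 0.52 -0.19]
wellNR [0.53  0.141] [0.53  0.131]
bowl [ 0.574 -0.544] [ 0.581 -0.534]
carton [ 0.397 -0.583] [ 0.384 -0.581]
server [0.282 0.309] [0.287 0.298]
plate [0.566 0.516] [0.571 0.525]
S [146  42  53  38 862] [170.355  55.312]
S [271 284  70  19 468] [308.203 292.626]
```

```bash
cat >> h.py <<'E'
def Rt(yaw=0.,tilt=0.):
    """tool x=-world x, y=world y, z down; yaw about world z; tilt>0 leans gripper body toward +x' (front raised)"""
    return R.from_euler('z',yaw)*R.from_euler('y',tilt)*R.from_matrix(np.diag([-1.,1,-1]))
def go(p,yaw=0.,tilt=0.,o=None):
    o=o or telemetry.get_obs(); r0=R.from_rotvec(o["tcp_rot"]); 
    t=r0.inv().apply(np.asarray(p)-o["tcp_pos"])/0.1; d=(r0.inv()*Rt(yaw,tilt)).as_rotvec()/(2*np.pi)
    print("tcp",np.round(o["tcp_pos"],4),"t",round(o["time_s"],1),"SHIFT",np.round(t,3),"calls",np.ceil(np.abs(t).max()),"ROT",np.round(d,4),"deg",round(360*np.linalg.norm(d),1))
E
python3 -c "
from h import *
go(telemetry.get_obs()['tcp_pos']); 
class o(dict):pass
a=dict(telemetry.get_obs()); a['tcp_rot']=Rt().as_rotvec(); go([.55,0,.3],o=a)"
```

```text
tcp [0.1386 0.609  0.2305] t 0.1 SHIFT [0. 0. 0.] calls 0.0 ROT [-0.0002 -0.     -0.0356] deg 12.8
tcp [0.1386 0.609  0.2305] t 0.1 SHIFT [-4.114 -6.09  -0.695] calls 7.0 ROT [0. 0. 0.] deg 0.0
```

Call:
{"op": "play_rows", "data": {"translation": [[0,0,-0.2],[0,0,-0.4],[0,0,-0.6],[0,0,-0.7]], "delta_rot": [[0,0,-0.0178],[0,0,-0.0356],[0,0,-0.0356],[0,0,-0.0356]]}}

```text
time_s: 0.48
tcp_pos: [0.1388, 0.6099, 0.3037]
tcp_rot: [0.0, 3.141, 0.004]
wrist_force: [-0.3, 0.6, -0.3]
finger_gap: 0.0855
finger_force: 0.0
```

Call:
{"op": "play_rows", "data": {"translation": [[-0.2,-0.3,0],[-0.4,-0.6,0],[-0.59,-0.87,0]], "delta_rot": [[0,0,0],[0,0,0],[0,0,0]]}}

```text
time_s: 0.73
tcp_pos: [0.1982, 0.521, 0.3005]
tcp_rot: [-0.001, -3.141, 0.002]
wrist_force: [1.5, 0.6, 0.8]
finger_gap: 0.0854
finger_force: 0.0
```

Call:
{"op": "play_rows", "data": {"translation": [[-0.2,-0.3,0],[-0.4,-0.6,0],[-0.59,-0.87,0]], "delta_rot": [[0,0,0],[0,0,0],[0,0,0]]}}

```text
time_s: 0.98
tcp_pos: [0.2576, 0.4333, 0.3008]
tcp_rot: [-0.003, -3.141, 0.001]
wrist_force: [-0.1, 0.6, 0.2]
finger_gap: 0.0852
finger_force: 0.0
```

Call:
{"op": "play_rows", "data": {"translation": [[-0.2,-0.3,0],[-0.4,-0.6,0],[-0.59,-0.87,0]], "delta_rot": [[0,0,0],[0,0,0],[0,0,0]]}}

```text
time_s: 1.23
tcp_pos: [0.3165, 0.3462, 0.3009]
tcp_rot: [-0.003, -3.141, 0.001]
wrist_force: [1.1, -0.1, -0.2]
finger_gap: 0.0853
finger_force: 0.0
```

Call:
{"op": "play_rows", "data": {"translation": [[-0.2,-0.3,0],[-0.4,-0.6,0],[-0.59,-0.87,0]], "delta_rot": [[0,0,0],[0,0,0],[0,0,0]]}}

```text
time_s: 1.48
tcp_pos: [0.3754, 0.2592, 0.301]
tcp_rot: [-0.003, -3.141, 0.0]
wrist_force: [0.5, 0.4, -0.3]
finger_gap: 0.0853
finger_force: 0.0
```

Call:
{"op": "play_rows", "data": {"translation": [[-0.2,-0.3,0],[-0.4,-0.6,0],[-0.59,-0.87,0]], "delta_rot": [[0,0,0],[0,0,0],[0,0,0]]}}

```text
time_s: 1.73
tcp_pos: [0.4343, 0.1721, 0.301]
tcp_rot: [-0.003, -3.141, 0.0]
wrist_force: [0.6, 0.6, -0.2]
finger_gap: 0.0854
finger_force: 0.0
```

Call:
{"op": "play_rows", "data": {"translation": [[-0.2,-0.3,0],[-0.4,-0.6,0],[-0.59,-0.87,0]], "delta_rot": [[0,0,0],[0,0,0],[0,0,0]]}}

```text
time_s: 1.98
tcp_pos: [0.4932, 0.0851, 0.301]
tcp_rot: [-0.003, -3.142, 0.0]
wrist_force: [0.8, -0.4, 0.6]
finger_gap: 0.0853
finger_force: 0.0
```

Call:
{"op": "play_rows", "data": {"translation": [[-0.2,-0.3,0],[-0.4,-0.6,0],[-0.59,-0.87,0],[-0.59,-0.87,0]], "delta_rot": [[0,0,0],[0,0,0],[0,0,0],[0,0,0]]}}

```text
time_s: 2.32
tcp_pos: [0.5532, -0.0068, 0.3004]
tcp_rot: [-0.015, -3.141, 0.006]
wrist_force: [-1.3, 0.3, 0.3]
finger_gap: 0.0855
finger_force: 0.0
```

```bash
python3 -c "
from h import *
go([.55,0,.3]); print(telemetry.get_obs()['joint_pos']); shot('wrist','w1')"
```

```text
tcp [ 0.5532 -0.0068  0.3004] t 2.3 SHIFT [0.032 0.068 0.004] calls 1.0 ROT [-0.0006 -0.     -0.0015] deg 0.6
[-0.55031765  0.22259905  0.6143967   1.47131033 -0.12404304  1.48798277
  1.62376666]
```

View pics/w1.png

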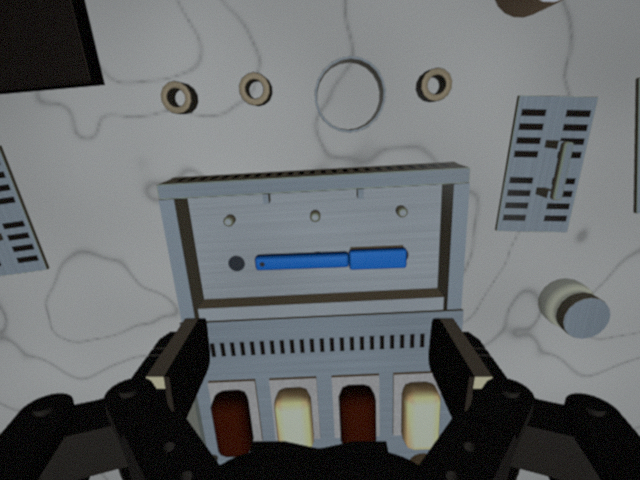

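```bash
python3 - <<'E'
from h import *
np.set_printoptions(precision=4,suppress=True)
s=pickle.load(open("pics/w1.pkl","rb")); im=s["image"]; h=cv2.cvtColor(im,cv2.COLOR_RGB2HSV)
pk=np.array([(229,220),(315,215),(402,211)]); print("pegs click",cast(s,pk,.026)[:,:2])
for (u,v) in ((229,220),(315,215),(402,211),(179,97),(255,89),(434,84)):
    r=18; p=im[v-r:v+r+1,u-r:u+r+1]; hh=h[v-r:v+r+1,u-r:u+r+1]
    print(u,v,"row hsv",hh[r,::3].tolist())
rail=cast(s,[(177,198),(456,183)],.052); print("rail in",rail[:,:2])
m=cv2.inRange(h,(100,140,60),(125,255,255)); c=max(cv2.findContours(m,0,2)[0],key=cv2.contourArea)
print("brush",cv2.minAreaRect(c),cast(s,cv2.boxPoints(cv2.minAreaRect(c)),.03)[:,:2])
E
```

```text
pegs click [[ 0.5795 -0.1079]
 [ 0.5746 -0.0112]
 [ 0.5708  0.0858]]
229 220 row hsv [[99, 24, 138], [101, 29, 143], [103, 25, 142], [103, 25, 141], [95, 14, 110], [98, 23, 134], [98, 23, 132], [35, 39, 84], [84, 14, 92], [106, 31, 142], [102, 31, 141], [105, 29, 143], [105, 25, 141]]
315 215 row hsv [[105, 32, 142], [104, 27, 143], [106, 27, 143], [105, 25, 142], [106, 22, 126], [53, 20, 115], [103, 26, 138], [41, 29, 98], [104, 24, 138], [108, 31, 147], [104, 31, 142], [104, 30, 145], [101, 29, 142]]
402 211 row hsv [[103, 30, 138], [106, 31, 138], [99, 25, 135], [106, 27, 144], [90, 8, 67], [45, 30, 102], [102, 24, 137], [90, 18, 125], [106, 25, 131], [105, 29, 139], [102, 27, 141], [104, 32, 136], [104, 27, 142]]
179 97 row hsv [[24, 32, 112], [23, 53, 125], [19, 48, 58], [25, 57, 27], [27, 127, 22], [90, 9, 145], [90, 5, 152], [107, 14, 159], [18, 28, 118], [19, 55, 134], [19, 63, 57], [4, 66, 31], [0, 0, 73]]
255 89 row hsv [[80, 5, 149], [16, 51, 111], [19, 53, 129], [8, 60, 34], [90, 8, 98], [83, 8, 136], [96, 9, 139], [96, 8, 152], [102, 8, 150], [18, 55, 116], [21, 57, 130], [15, 75, 34], [73, 12, 145]]
434 84 row hsv [[70, 10, 79], [48, 49, 26], [20, 54, 113], [23, 53, 120], [90, 2, 133], [84, 9, 146], [102, 9, 144], [98, 7, 143], [40, 27, 28], [78, 64, 20], [21, 59, 104], [20, 55, 120], [30, 2, 136]]
rail in [[ 0.5488 -0.1534]
 [ 0.5359  0.1335]]
brush ((330.6484375, 259.8052062988281), (19.367801666259766, 151.22048950195312), 88.02507019042969) [[ 0.6173 -0.0807]
 [ 0.6125  0.0918]
 [ 0.6362  0.0941]
 [ 0.6413 -0.0814]]
```

```bash
python3 - <<'E'
from h import *
im=cv2.imread("pics/w1.png"); c=im[60:330,150:480]; cv2.imwrite("pics/w1c.png",cv2.resize(c,(800,654),interpolation=cv2.INTER_CUBIC)[:600])
E
```

```text
(no output)
```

View pics/w1c.png

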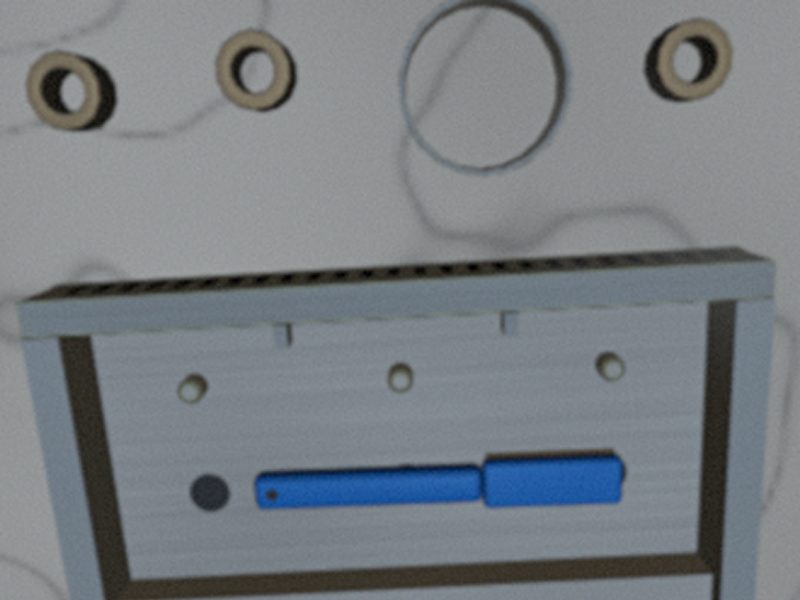

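```bash
python3 - <<'E'
from h import *
np.set_printoptions(precision=3,suppress=True)
for n,(u,v) in (("scene",(209,198)),("side",(296,325))):
    s=pickle.load(open(f"pics/{n}0.pkl","rb"))[1]; g=s["image"].max(2); m=(g<55).astype(np.uint8)
    k,l,st,c=cv2.connectedComponentsWithStats(m); i=l[v,u]; print(n,i,st[i])
    cc=max(cv2.findContours((l==i).astype(np.uint8),0,2)[0],key=cv2.contourArea); a=cv2.approxPolyDP(cc,8,True)[:,0]
    P=cast(s,a,.025)[:,:2]; print(a.tolist(),P.tolist(),P.mean(0))
go([.6265,.009,.2],yaw=-1.542)
E
```

```text
scene 221 [ 165  179   89   41 2370]
[[165, 202], [242, 219], [253, 193], [178, 179]] [[0.45815839127869895, -0.4581334906229224], [0.45387564708674355, -0.23172626129315332], [0.35113863540882506, -0.24166224673323145], [0.36239046290388643, -0.467986169214721]] [ 0.406 -0.35 ]
side 0 [     0      0    640    480 234351]
[[74, 0], [125, 183], [0, 479], [639, 479], [639, 435], [594, 360], [609, 378], [598, 353], [608, 357], [589, 338], [587, 309], [549, 235], [556, 228], [546, 228], [541, 203], [496, 142], [487, 144], [524, 0]] [[-1.3306727275100483, 3.1694877704025437], [-0.2534192244168351, 0.3831705738862854], [-0.24250448287167975, -0.7610543939806429], [1.1270068361013716, -0.8362619768791485], [1.1846100641455437, -0.7395531515835778], [1.1851455064880831, -0.5307128471112074], [1.1958328457740992, -0.5866709956363598], [1.2073704672438796, -0.5092803017202504], [1.2275626039544443, -0.5233110934806084], [1.208162001301011, -0.45879678072702623], [1.2553657693227787, -0.35441320215772987], [1.2916285015508204, -0.013294313808966729], [1.333616195787577, 0.023879427514836404], [1.2978918169768907, 0.025550040540537777], [1.3440262178063789, 0.17541748782037048], [1.3381079547055275, 0.6507174607391726], [1.2907242818371414, 0.6341091447764731], [2.4512711701116388, 3.1022301525233003]] [1.006 0.158]
tcp [ 0.552 -0.004  0.3  ] t 2.4 SHIFT [-0.742  0.136  1.003] calls 2.0 ROT [-0.     0.     0.244] deg 87.9
```

Call:
{"op": "play_rows", "data": {"translation": [[0,0,0],[0,0,0],[0,0,0],[0,0,0],[0,0,0]], "delta_rot": [[0,0,0.0195],[0,0,0.039],[0,0,0.0585],[0,0,0.078],[0,0,0.0975]], "fingers": -0.06}}

```text
time_s: 2.78
tcp_pos: [0.5512, 0.0016, 0.3008]
tcp_rot: [-0.955, -2.992, -0.0]
wrist_force: [-0.1, 0.3, -0.7]
finger_gap: 0.0403
finger_force: 0.0
```

Call:
{"op": "play_rows", "data": {"translation": [[0,0,0],[0,0,0],[0,0,0],[0,0,0],[0,0,0]], "delta_rot": [[0,0,0.0195],[0,0,0.039],[0,0,0.0585],[0,0,0.078],[0,0,0.0975]]}}

```text
time_s: 3.2
tcp_pos: [0.5512, 0.0017, 0.3008]
tcp_rot: [-1.813, -2.565, -0.0]
wrist_force: [0.3, -0.2, 0.7]
finger_gap: 0.0401
finger_force: 0.0
```

Call:
{"op": "play_rows", "data": {"translation": [[0,0,0],[0,0,0],[0,0,0],[0,0,0]], "delta_rot": [[0,0,0.0195],[0,0,0.039],[0,0,0.049],[0,0,0.049]]}}

```text
time_s: 3.53
tcp_pos: [0.5512, 0.0017, 0.3008]
tcp_rot: [-2.181, -2.26, 0.0]
wrist_force: [-0.5, 0.2, -0.9]
finger_gap: 0.0401
finger_force: 0.0
```

```bash
python3 -c "
from h import *
go([.6265,.009,.1],yaw=-1.542); print(telemetry.get_obs()['joint_pos'],telemetry.get_obs()['finger_gap'])"
```

```text
tcp [0.5512 0.0017 0.3008] t 3.5 SHIFT [0.045 0.757 2.008] calls 3.0 ROT [-0.0001 -0.0001  0.0011] deg 0.4
[-0.71550102  0.24377108  0.81122512  1.48075386 -0.17691465  1.49331307
  0.13030082] 0.040129065354233426
```

Call:
{"op": "play_rows", "data": {"translation": [[0.02,0.35,0.2],[0.045,0.757,0.5],[0.045,0.757,0.9],[0.045,0.757,1.0],[0.045,0.757,1.0]], "delta_rot": [[0,0,0],[0,0,0],[0,0,0],[0,0,0],[0,0,0]]}}

```text
time_s: 3.95
tcp_pos: [0.6248, 0.0091, 0.1957]
tcp_rot: [-2.172, -2.262, 0.011]
wrist_force: [-1.3, -0.2, -0.0]
finger_gap: 0.0404
finger_force: 0.0
```

Call:
{"op": "play_rows", "data": {"translation": [[0,0,0.3],[0,0,0.6],[0,0,0.9],[0,0,0.98]], "delta_rot": [[0,0,0],[0,0,0],[0,0,0],[0,0,0]]}}

```text
time_s: 4.28
tcp_pos: [0.625, 0.0088, 0.1003]
tcp_rot: [-2.174, -2.263, 0.004]
wrist_force: [-1.1, 0.3, -0.9]
finger_gap: 0.0404
finger_force: 0.0
```

Call:
{"op": "play_rows", "data": {"translation": [[0,0,0.2],[0,0,0.45],[0,0,0.7],[0,0,0.86],[0,0,0.86]], "delta_rot": [[0,0,0],[0,0,0],[0,0,0],[0,0,0],[0,0,0]]}}

```text
time_s: 4.7
tcp_pos: [0.6257, 0.0086, 0.0158]
tcp_rot: [-2.175, -2.263, 0.003]
wrist_force: [-0.6, 0.2, 0.1]
finger_gap: 0.0398
finger_force: 0.0
```

```bash
python3 -c "
from h import *
go([.6265,.009,.015],yaw=-1.542); print(telemetry.get_obs()['joint_pos']);shot('wrist','w2');shot('side','s2')"
```

```text
tcp [0.6257 0.0086 0.0158] t 4.7 SHIFT [0.003 0.008 0.008] calls 1.0 ROT [-0.0006 -0.0001  0.0017] deg 0.6
[-0.54082917  0.66142882  0.67204007  1.62563871 -0.46468806  1.02372162
  0.31576212]
```

Close on the handle and lift, then look.

Call:
{"op": "play_rows", "data": {"translation": [[0,0,0],[0,0,0],[0,0,0],[0,0,0],[0,0,0]], "delta_rot": [[0,0,0],[0,0,0],[0,0,0],[0,0,0],[0,0,0]], "fingers": -1, "grip_force": 40}}

```text
time_s: 5.22
tcp_pos: [0.6286, 0.0078, 0.0198]
tcp_rot: [2.178, 2.262, 0.005]
wrist_force: [-1.8, 0.6, 7.5]
finger_gap: 0.0166
finger_force: 40.8
```

Call:
{"op": "play_rows", "data": {"translation": [[0,0,-0.2],[0,0,-0.5],[0,0,-0.8],[0,0,-1.0],[0,0,-1.0]], "delta_rot": [[0,0,0],[0,0,0],[0,0,0],[0,0,0],[0,0,0]]}}

```text
time_s: 5.63
tcp_pos: [0.6303, 0.0071, 0.1238]
tcp_rot: [2.175, 2.258, 0.011]
wrist_force: [0.2, -0.2, 0.6]
finger_gap: 0.0166
finger_force: 40.0
```

Call:
{"op": "play_rows", "data": {"translation": [[0,0,-0.3],[0,0,-0.5],[0,0,-0.5]], "delta_rot": [[0,0,0],[0,0,0],[0,0,0]]}}

```text
time_s: 5.88
tcp_pos: [0.6294, 0.0072, 0.1726]
tcp_rot: [2.176, 2.259, 0.009]
wrist_force: [1.3, 0.4, 0.6]
finger_gap: 0.0166
finger_force: 40.0
```

```bash
python3 -c "
from h import *
shot('scene','s3'); go([.405,-.350,.16],yaw=-1.542); print(telemetry.get_obs()['finger_gap'])
im=cv2.imread('pics/s3.png')[170:400,140:520]; cv2.imwrite('pics/s3c.png',cv2.resize(im,(760,460)))"
```

```text
tcp [0.6286 0.0074 0.1704] t 5.9 SHIFT [-3.487 -2.369  0.089] calls 4.0 ROT [ 0.0008 -0.0001  0.0014] deg 0.6
0.016561580037787394
```

View pics/s3c.png

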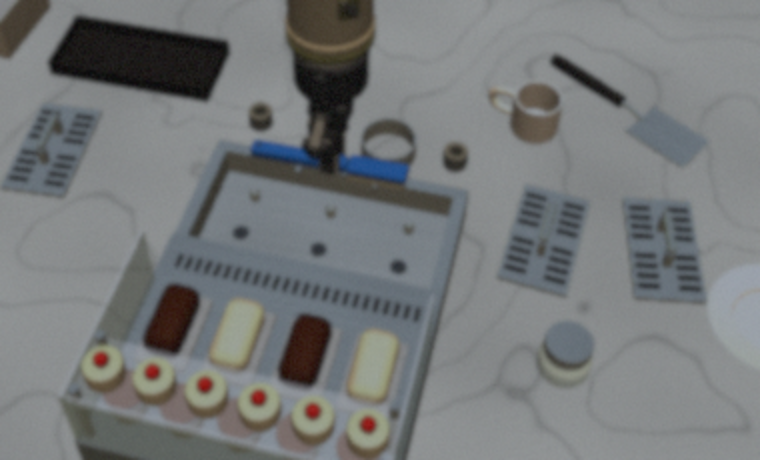

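Call:
{"op": "play_rows", "data": {"translation": [[-0.29,-0.2,0],[-0.58,-0.4,0],[-0.87,-0.59,0]], "delta_rot": [[0,0,0],[0,0,0],[0,0,0]]}}

```text
time_s: 6.18
tcp_pos: [0.5701, -0.0819, 0.1663]
tcp_rot: [-2.177, -2.264, 0.002]
wrist_force: [1.1, -0.1, -0.5]
finger_gap: 0.0165
finger_force: 40.0
```

Call:
{"op": "play_rows", "data": {"translation": [[-0.29,-0.2,0],[-0.58,-0.4,0],[-0.87,-0.59,0]], "delta_rot": [[0,0,0],[0,0,0],[0,0,0]]}}

```text
time_s: 6.43
tcp_pos: [0.514, -0.1716, 0.1666]
tcp_rot: [-2.178, -2.262, 0.0]
wrist_force: [0.4, -0.7, -1.8]
finger_gap: 0.0169
finger_force: 40.0
```

Call:
{"op": "play_rows", "data": {"translation": [[-0.29,-0.2,0],[-0.58,-0.4,0],[-0.87,-0.59,0]], "delta_rot": [[0,0,0],[0,0,0],[0,0,0]]}}

```text
time_s: 6.68
tcp_pos: [0.4584, -0.2606, 0.1667]
tcp_rot: [-2.178, -2.262, -0.0]
wrist_force: [1.1, -1.1, -1.1]
finger_gap: 0.0162
finger_force: 40.0
```

Call:
{"op": "play_rows", "data": {"translation": [[-0.29,-0.2,0],[-0.58,-0.4,0],[-0.87,-0.59,0],[-0.87,-0.59,0],[-0.87,-0.59,0]], "delta_rot": [[0,0,0],[0,0,0],[0,0,0],[0,0,0],[0,0,0]]}}

```text
time_s: 7.1
tcp_pos: [0.4021, -0.3508, 0.1669]
tcp_rot: [-2.185, -2.257, 0.001]
wrist_force: [-0.0, 1.7, -0.9]
finger_gap: 0.0168
finger_force: 39.9
```

```bash
python3 -c "
from h import *
s=shot('scene','s4'); h=cv2.cvtColor(s['image'],cv2.COLOR_RGB2HSV); m=cv2.inRange(h,(100,140,60),(125,255,255)); m[:120]=0
c=max(cv2.findContours(m,0,2)[0],key=cv2.contourArea); print(cast(s,cv2.boxPoints(cv2.minAreaRect(c)),.17)[:,:2])
go([.405,-.350,.013],yaw=-1.542); print(telemetry.get_obs()['joint_pos'])"
```

```text
[[ 0.41003009 -0.34586117]
 [ 0.38523747 -0.35390449]
 [ 0.38469658 -0.27468355]
 [ 0.40923171 -0.26771087]]
tcp [ 0.4036 -0.3491  0.1667] t 7.2 SHIFT [-0.011  0.014  1.537] calls 2.0 ROT [-0.0001 -0.0001  0.0011] deg 0.4
[-0.10813369  0.31859425  0.93221747  1.74749546 -0.27185855  1.2133286
  0.93223888]
```

Call:
{"op": "play_rows", "data": {"translation": [[0,0,0.3],[0,0,0.6],[0,0,0.9],[0,0,1.0]], "delta_rot": [[0,0,0],[0,0,0],[0,0,0],[0,0,0]]}}

```text
time_s: 7.48
tcp_pos: [0.4038, -0.3451, 0.063]
tcp_rot: [-2.171, -2.262, 0.001]
wrist_force: [-0.9, 0.9, -0.7]
finger_gap: 0.0164
finger_force: 39.9
```

Call:
{"op": "play_rows", "data": {"translation": [[0,0,0.15],[0,0,0.3],[0,0,0.45],[0,0,0.53],[0,0,0.53]], "delta_rot": [[0,0,0],[0,0,0],[0,0,0],[0,0,0],[0,0,0]]}}

```text
time_s: 7.9
tcp_pos: [0.4043, -0.3474, 0.0131]
tcp_rot: [-2.175, -2.263, 0.001]
wrist_force: [-0.6, 0.4, -0.1]
finger_gap: 0.0166
finger_force: 39.9
```

Call:
{"op": "play_rows", "data": {"translation": [[0,0,0],[0,0,0],[0,0,0]], "delta_rot": [[0,0,0],[0,0,0],[0,0,0]], "fingers": -0.15}}

```text
time_s: 8.15
tcp_pos: [0.4051, -0.3493, 0.0154]
tcp_rot: [2.178, 2.262, 0.001]
wrist_force: [-0.0, -0.1, 0.9]
finger_gap: 0.036
finger_force: 0.0
```

Call:
{"op": "play_rows", "data": {"translation": [[0,0,-0.2],[0,0,-0.5],[0,0,-0.9],[0,0,-1.0],[0,0,-1.0]], "delta_rot": [[0,0,0],[0,0,0],[0,0,0],[0,0,0],[0,0,0]]}}

```text
time_s: 8.57
tcp_pos: [0.4063, -0.3509, 0.1186]
tcp_rot: [2.175, 2.257, 0.003]
wrist_force: [-1.0, -0.1, -0.4]
finger_gap: 0.0364
finger_force: 0.0
```

Call:
{"op": "play_rows", "data": {"translation": [[0,0,-0.3],[0,0,-0.6],[0,0,-0.9],[0,0,-0.9]], "delta_rot": [[0,0,0],[0,0,0],[0,0,0],[0,0,0]]}}

```text
time_s: 8.9
tcp_pos: [0.406, -0.351, 0.2094]
tcp_rot: [2.175, 2.257, 0.003]
wrist_force: [0.1, -1.0, -0.2]
finger_gap: 0.0363
finger_force: 0.0
```

```bash
python3 -c "
from h import *
s=shot('side','s5'); h=cv2.cvtColor(s['image'],cv2.COLOR_RGB2HSV); m=cv2.inRange(h,(100,140,60),(125,255,255)); m[:200]=0
c=max(cv2.findContours(m,0,2)[0],key=cv2.contourArea); r=cv2.minAreaRect(c);print(r,cast(s,cv2.boxPoints(r),.015)[:,:2])
go([.5,-.02,.22],yaw=-1.542); print(telemetry.get_obs()['joint_pos'])"
```

```text
((298.5262451171875, 328.99859619140625), (26.226858139038086, 4.309824466705322), 86.98721313476562) [[ 0.39993071 -0.32943581]
 [ 0.41242281 -0.32920653]
 [ 0.41287883 -0.42371447]
 [ 0.40103217 -0.42387918]]
tcp [ 0.4055 -0.3501  0.2069] t 8.9 SHIFT [ 3.263  1.069 -0.134] calls 4.0 ROT [0.0008 0.0004 0.0014] deg 0.6
[-0.13449725  0.2805109   0.95699335  1.69162159 -0.23990177  1.28827456
  0.90815545]
```

Call:
{"op": "play_rows", "data": {"translation": [[0.3,0.05,0],[0.6,0.1,0],[0.97,0.15,0]], "delta_rot": [[0,0,0],[0,0,0],[0,0,0]]}}

```text
time_s: 9.2
tcp_pos: [0.4147, -0.2514, 0.203]
tcp_rot: [-2.182, -2.259, 0.002]
wrist_force: [0.5, -0.2, 0.6]
finger_gap: 0.0363
finger_force: 0.0
```

Call:
{"op": "play_rows", "data": {"translation": [[0.3,0.05,0],[0.6,0.1,0],[0.97,0.15,0]], "delta_rot": [[0,0,0],[0,0,0],[0,0,0]]}}

```text
time_s: 9.45
tcp_pos: [0.4263, -0.1529, 0.2033]
tcp_rot: [-2.18, -2.262, 0.001]
wrist_force: [0.8, 0.0, 0.6]
finger_gap: 0.0363
finger_force: 0.0
```

Call:
{"op": "play_rows", "data": {"translation": [[0.3,0.05,0],[0.6,0.1,0],[0.97,0.15,0]], "delta_rot": [[0,0,0],[0,0,0],[0,0,0]]}}

```text
time_s: 9.7
tcp_pos: [0.4376, -0.0555, 0.2034]
tcp_rot: [-2.18, -2.261, 0.001]
wrist_force: [1.3, -0.1, -0.0]
finger_gap: 0.0361
finger_force: 0.0
```

Call:
{"op": "play_rows", "data": {"translation": [[0,0,0],[0,0,0],[0,0,0],[0,0,0],[0,0,0]], "delta_rot": [[0,0,-0.0195],[0,0,-0.039],[0,0,-0.0585],[0,0,-0.078],[0,0,-0.0975]], "fingers": 0.1}}

```text
time_s: 10.12
tcp_pos: [0.4376, -0.056, 0.203]
tcp_rot: [-1.385, -2.818, 0.001]
wrist_force: [-0.6, -0.2, -0.1]
finger_gap: 0.0469
finger_force: 0.0
```

Call:
{"op": "play_rows", "data": {"translation": [[0,0,0],[0,0,0],[0,0,0],[0,0,0],[0,0,0]], "delta_rot": [[0,0,-0.0195],[0,0,-0.039],[0,0,-0.0585],[0,0,-0.078],[0,0,-0.0975]]}}

```text
time_s: 10.53
tcp_pos: [0.4377, -0.0561, 0.2031]
tcp_rot: [-0.472, -3.104, 0.0]
wrist_force: [-0.7, -0.3, 0.3]
finger_gap: 0.0468
finger_force: 0.0
```

Call:
{"op": "play_rows", "data": {"translation": [[0,0,0],[0,0,0],[0,0,0],[0,0,0],[0,0,0]], "delta_rot": [[0,0,-0.0195],[0,0,-0.039],[0,0,-0.0576],[0,0,-0.0576],[0,0,-0.0576]]}}

```text
time_s: 10.95
tcp_pos: [0.4378, -0.0562, 0.2034]
tcp_rot: [0.079, -3.139, -0.0]
wrist_force: [0.2, -0.7, 0.8]
finger_gap: 0.0468
finger_force: 0.0
```

```bash
cat >> h.py <<'E'
def ell(s,mask,near,z,amin,amax):
    """centres (world, on plane z) of outer-contour ellipses in mask"""
    out=[]
    for c in cv2.findContours(mask,cv2.RETR_EXTERNAL,cv2.CHAIN_APPROX_NONE)[0]:
        a=cv2.contourArea(cv2.convexHull(c))
        if amin<a<amax and len(c)>5:
            e=cv2.fitEllipse(cv2.convexHull(c)); out.append((np.round(e[0],1).tolist(),np.round(e[1],1).tolist(),np.round(cast(s,e[0],z)[0,:2],4).tolist()))
    return out
def tan(s): 
    h=cv2.cvtColor(s["image"],cv2.COLOR_RGB2HSV); return cv2.inRange(h,(8,30,85),(32,110,255))
E
python3 -c "
from h import *
s=shot('wrist','w3'); o=telemetry.get_obs(); print(o['tcp_pos'],o['joint_pos'],(R.from_rotvec(o['tcp_rot'])*Rt().inv()).as_rotvec())
m=tan(s); [print(x) for x in ell(s,m,None,.026,300,6000)]
im=cv2.imread('pics/w3.png'); mm=cv2.cvtColor(m,cv2.COLOR_GRAY2BGR); cv2.imwrite('pics/w3c.png',cv2.resize(np.hstack([im,mm]),(800,300)))"
```

```text
[ 0.43794774 -0.05627918  0.2036044 ] [-0.70134732 -0.02958879  0.75381522  1.90989657  0.02144974  1.25447321
  1.66624815] [-4.78419646e-05  1.14044364e-03  4.98987888e-02]
([510.5, 230.4], [31.2, 36.7], [0.4404, 0.1122])
([206.2, 226.2], [32.3, 35.7], [0.4499, -0.1522])
([299.2, 222.4], [33.5, 35.0], [0.4425, -0.0718])
([598.9, 106.0], [23.3, 71.6], [0.3359, 0.1607])
```

View pics/w3c.png

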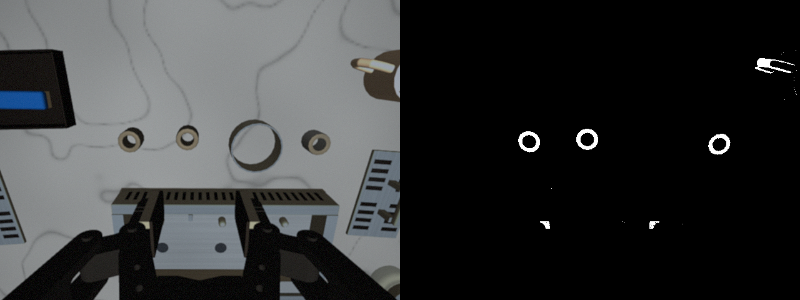

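```bash
python3 -c "
from h import *
go([.4425,-.0718,.10],.05)"
```

```text
tcp [ 0.4379 -0.0563  0.2036] t 11.0 SHIFT [-0.039 -0.157  1.036] calls 2.0 ROT [-0.     -0.0002 -0.    ] deg 0.1
```

Call:
{"op": "play_rows", "data": {"translation": [[-0.02,-0.08,0.3],[-0.039,-0.157,0.6],[-0.039,-0.157,0.9],[-0.039,-0.157,1.0],[-0.039,-0.157,1.0]], "delta_rot": [[0,0,0],[0,0,0],[0,0,0],[0,0,0],[0,0,0]]}}

```text
time_s: 11.42
tcp_pos: [0.441, -0.0718, 0.102]
tcp_rot: [0.081, -3.135, 0.001]
wrist_force: [0.1, -0.2, -0.3]
finger_gap: 0.0471
finger_force: 0.0
```

Call:
{"op": "play_rows", "data": {"translation": [[0,0,0.25],[0,0,0.5],[0,0,0.75],[0,0,0.86],[0,0,0.86]], "delta_rot": [[0,0,0],[0,0,0],[0,0,0],[0,0,0],[0,0,0]]}}

```text
time_s: 11.83
tcp_pos: [0.4423, -0.0715, 0.0175]
tcp_rot: [0.084, -3.138, 0.0]
wrist_force: [-0.6, 0.3, 0.6]
finger_gap: 0.047
finger_force: 0.0
```

```bash
python3 -c "
from h import *
go([.4425,-.0718,.016],.05); print(telemetry.get_obs()['wrist_force'])"
```

```text
tcp [ 0.4423 -0.0715  0.0175] t 11.8 SHIFT [-0.001 -0.003  0.015] calls 1.0 ROT [-0.     -0.0004  0.0006] deg 0.3
[-0.63561203  0.30339002  0.55467496]
```

Call:
{"op": "play_rows", "data": {"translation": [[0,0,0],[0,0,0],[0,0,0],[0,0,0],[0,0,0]], "delta_rot": [[0,0,0],[0,0,0],[0,0,0],[0,0,0],[0,0,0]], "fingers": -1, "grip_force": 30}}

```text
time_s: 12.25
tcp_pos: [0.4445, -0.0719, 0.0199]
tcp_rot: [-0.084, 3.137, 0.001]
wrist_force: [-1.6, -0.1, 9.5]
finger_gap: 0.0296
finger_force: 30.5
```

Call:
{"op": "play_rows", "data": {"translation": [[0,0,-0.2],[0,0,-0.5],[0,0,-0.8],[0,0,-1.0],[0,0,-1.0]], "delta_rot": [[0,0,0],[0,0,0],[0,0,0],[0,0,0],[0,0,0]]}}

```text
time_s: 12.67
tcp_pos: [0.446, -0.0723, 0.1229]
tcp_rot: [-0.084, 3.133, 0.002]
wrist_force: [1.5, -1.0, 0.7]
finger_gap: 0.0296
finger_force: 29.9
```

```bash
python3 -c "
from h import *
s=pickle.load(open('pics/w1.pkl','rb')); print(np.round(cast(s,[(228.4,220.9),(315.4,216.4),(402.5,211.8)],.026)[:,:2],4))
s=shot('wrist','w4'); p=cast(s,[(0,0)],.0); print(telemetry.get_obs()['finger_gap'])
o=telemetry.get_obs(); go([.5755,-.0112,.118],.045)"
```

```text
[[ 0.5805 -0.1087]
 [ 0.5762 -0.0108]
 [ 0.5718  0.0864]]
0.029599911216268687
tcp [ 0.445  -0.0718  0.1209] t 12.7 SHIFT [-1.335  0.534  0.037] calls 2.0 ROT [0.0002 0.0009 0.0014] deg 0.6
```

View pics/w4.png

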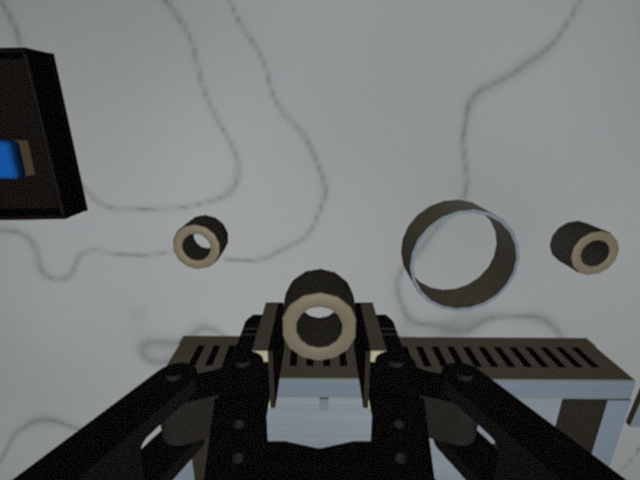

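```bash
python3 -c "
from h import *
s=pickle.load(open('pics/w4.pkl','rb')); m=tan(s); 
for x in ell(s,m,None,.127,1500,9000): print(x)
for z in (.122,.127,.132): print(cast(s,(319.5,326),z))
print((R.from_rotvec(telemetry.get_obs()['tcp_rot'])*Rt().inv()).as_rotvec())"
```

```text
([318.7, 326.1], [66.8, 74.7], [0.4456, -0.0714])
([196.0, 246.1], [42.0, 47.1], [0.4132, -0.1202])
[[ 0.44850695 -0.07088871  0.122     ]]
[[ 0.44553885 -0.07107005  0.127     ]]
[[ 0.44257075 -0.07125139  0.132     ]]
[ 0.00163026 -0.00566343  0.05409965]
```

Call:
{"op": "play_rows", "data": {"translation": [[-0.25,0.1,0],[-0.5,0.2,0],[-0.75,0.3,0],[-0.75,0.3,0]], "delta_rot": [[0,0,0],[0,0,0],[0,0,0],[0,0,0]]}}

```text
time_s: 13.05
tcp_pos: [0.5197, -0.0343, 0.1173]
tcp_rot: [-0.093, 3.14, -0.001]
wrist_force: [-0.6, -0.2, -0.4]
finger_gap: 0.03
finger_force: 29.9
```

Call:
{"op": "play_rows", "data": {"translation": [[-0.25,0.1,0],[-0.5,0.2,0.1],[-0.58,0.235,0.3],[-0.58,0.235,0.35],[-0.58,0.235,0.35]], "delta_rot": [[0,0,0],[0,0,0],[0,0,0],[0,0,0],[0,0,0]]}}

```text
time_s: 13.47
tcp_pos: [0.5711, -0.0114, 0.0806]
tcp_rot: [0.085, -3.135, 0.002]
wrist_force: [-0.6, 0.4, -1.0]
finger_gap: 0.0295
finger_force: 29.9
```

```bash
python3 -c "
from h import *
s=shot('wrist','w5'); go([.576,-.0112,.052],.045); o=telemetry.get_obs(); print(o['joint_pos'])
for x in ell(s,tan(s),None,o['tcp_pos'][2]+.006,1500,9000): print(x)
im=cv2.imread('pics/w5.png'); cv2.imwrite('pics/w5c.png',im[180:480,120:520])"
```

```text
tcp [ 0.5715 -0.0121  0.0821] t 13.5 SHIFT [-0.047  0.007  0.3  ] calls 1.0 ROT [-0.0001 -0.0005  0.0013] deg 0.5
[-0.59095108  0.46846615  0.72070043  1.73310437 -0.34417465  1.07427299
  1.86775859]
([318.6, 325.7], [66.6, 74.3], [0.5686, -0.0107])
([602.4, 21.3], [62.3, 79.5], [0.4556, 0.0727])
([27.6, 21.1], [51.3, 58.6], [0.4654, -0.1081])
```

View pics/w5c.png

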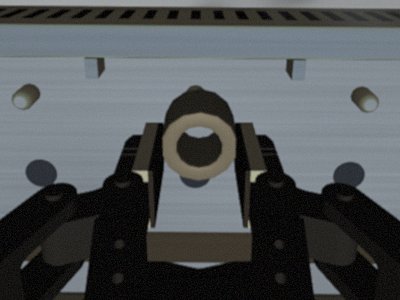

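```bash
python3 -c "
from h import *
s=pickle.load(open('pics/w5.pkl','rb')); P=cast(s,[(140,282),(491,284)],.026); print(P,P.mean(0),np.linalg.norm(P[1]-P[0]))
print(cast(s,[(160,253),(457,254)],.052))
im=cv2.imread('pics/w5.png'); a=im[260:300,120:170]; b=im[260:300,465:515]; cv2.imwrite('pics/pg.png',cv2.resize(np.hstack([a,b]),(800,320),interpolation=cv2.INTER_CUBIC))"
```

```text
[[ 0.58204433 -0.11057958  0.026     ]
 [ 0.57250884  0.08677823  0.026     ]] [ 0.57727658 -0.01190068  0.026     ] 0.1975880327048785
[[ 0.55436425 -0.08720208  0.052     ]
 [ 0.547157    0.05427876  0.052     ]]
```

View pics/pg.png

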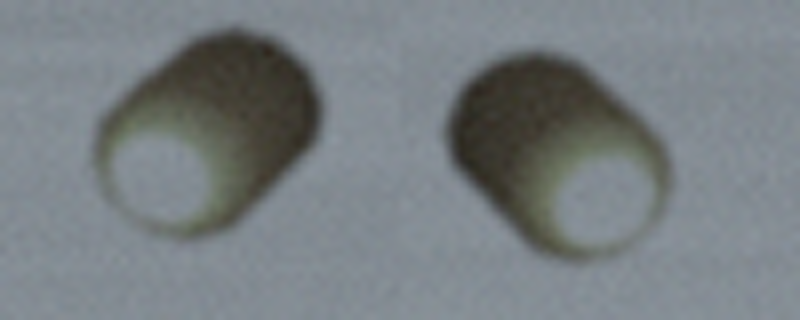

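Call:
{"op": "play_rows", "data": {"translation": [[0,0,0],[0,0,0],[0,0,0],[0,0,0]], "delta_rot": [[0,0,0],[0,0,0],[0,0,0],[0,0,0]]}}

```text
time_s: 13.85
tcp_pos: [0.5732, -0.0115, 0.0841]
tcp_rot: [-0.084, 3.139, 0.001]
wrist_force: [0.3, 0.3, 0.1]
finger_gap: 0.0296
finger_force: 29.9
```

```bash
python3 -c "
from h import *
go([.5775,-.012,.03],.045)"
```

```text
tcp [ 0.5732 -0.0115  0.0841] t 13.8 SHIFT [-0.042 -0.008  0.541] calls 1.0 ROT [0.0001 0.0002 0.0014] deg 0.5
```

Call:
{"op": "play_rows", "data": {"translation": [[-0.04,0,0.1],[-0.04,0,0.2],[-0.04,0,0.3],[-0.04,0,0.3],[-0.04,0,0.3]], "delta_rot": [[0,0,0],[0,0,0],[0,0,0],[0,0,0],[0,0,0]]}}

```text
time_s: 14.27
tcp_pos: [0.5761, -0.0112, 0.052]
tcp_rot: [0.084, -3.138, 0.001]
wrist_force: [-0.4, 0.9, -1.6]
finger_gap: 0.0294
finger_force: 29.9
```

```bash
python3 -c "
from h import *
go([.5775,-.012,.03],.045)"
```

```text
tcp [ 0.5761 -0.0112  0.052 ] t 14.3 SHIFT [-0.014 -0.009  0.219] calls 1.0 ROT [-0.0001 -0.0004  0.0014] deg 0.5
```

Call:
{"op": "play_rows", "data": {"translation": [[-0.012,-0.007,0.05],[-0.012,-0.007,0.1],[-0.012,-0.007,0.15],[-0.012,-0.007,0.2],[-0.012,-0.007,0.2]], "delta_rot": [[0,0,0],[0,0,0],[0,0,0],[0,0,0],[0,0,0]]}}

```text
time_s: 14.68
tcp_pos: [0.5779, -0.0117, 0.0324]
tcp_rot: [0.085, -3.14, 0.0]
wrist_force: [0.6, -0.3, -0.2]
finger_gap: 0.0292
finger_force: 29.9
```

```bash
python3 -c "
from h import *
go([.5775,-.012,.03],.045); shot('wrist','w6')
im=cv2.imread('pics/w6.png'); cv2.imwrite('pics/w6c.png',im[230:450,180:460])"
```

```text
tcp [ 0.5779 -0.0117  0.0324] t 14.7 SHIFT [ 0.004 -0.002  0.024] calls 1.0 ROT [-0.     -0.0001  0.0014] deg 0.5
```

View pics/w6c.png

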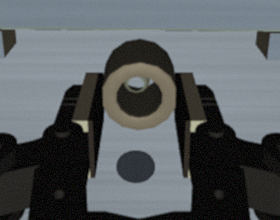

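Call:
{"op": "play_rows", "data": {"translation": [[0,0,0.02],[0,0,0.02],[0,0,0.02]], "delta_rot": [[0,0,0],[0,0,0],[0,0,0]], "fingers": 0.1}}

```text
time_s: 14.98
tcp_pos: [0.5783, -0.0117, 0.0313]
tcp_rot: [0.085, -3.14, -0.0]
wrist_force: [0.8, 0.1, -0.5]
finger_gap: 0.0469
finger_force: 0.0
```

Call:
{"op": "play_rows", "data": {"translation": [[0,0,-0.2],[0,0,-0.5],[0,0,-0.8],[0,0,-1.0],[0,0,-1.0]], "delta_rot": [[0,0,0],[0,0,0],[0,0,0],[0,0,0],[0,0,0]]}}

```text
time_s: 15.4
tcp_pos: [0.581, -0.0122, 0.1363]
tcp_rot: [-0.084, 3.133, 0.001]
wrist_force: [-0.1, 0.4, 0.8]
finger_gap: 0.0468
finger_force: 0.0
```

```bash
python3 -c "
from h import *
s=shot('wrist','w7'); print('at .038 / .026')
for z in (.038,.026):
  for x in ell(s,tan(s),None,z,300,9000): print(x)
go([.4499,-.1522,.12],.045)"
```

```text
at .038 / .026
([319.8, 239.2], [43.4, 45.8], [0.5761, -0.0107])
([543.1, 21.9], [49.7, 61.7], [0.4428, 0.1061])
([87.4, 13.4], [49.8, 61.8], [0.4523, -0.1457])
([319.8, 239.2], [43.4, 45.8], [0.5799, -0.0105])
([543.1, 21.9], [49.7, 61.7], [0.4401, 0.1122])
([87.4, 13.4], [49.8, 61.8], [0.4501, -0.1521])
tcp [ 0.5799 -0.0119  0.134 ] t 15.4 SHIFT [ 1.375 -1.331  0.132] calls 2.0 ROT [0.0001 0.0008 0.0014] deg 0.6
```

Call:
{"op": "play_rows", "data": {"translation": [[0.23,-0.22,0],[0.46,-0.44,0],[0.69,-0.666,0]], "delta_rot": [[0,0,0],[0,0,0],[0,0,0]]}}

```text
time_s: 15.7
tcp_pos: [0.5115, -0.0821, 0.1301]
tcp_rot: [0.087, -3.139, 0.001]
wrist_force: [0.4, -0.3, 0.8]
finger_gap: 0.0466
finger_force: 0.0
```

Call:
{"op": "play_rows", "data": {"translation": [[0.23,-0.22,0],[0.46,-0.44,0],[0.69,-0.666,0],[0.69,-0.666,0.2],[0.69,-0.666,0.2]], "delta_rot": [[0,0,0],[0,0,0],[0,0,0],[0,0,0],[0,0,0]]}}

```text
time_s: 16.12
tcp_pos: [0.4447, -0.1526, 0.1087]
tcp_rot: [0.08, -3.137, -0.003]
wrist_force: [-0.8, 1.6, 0.9]
finger_gap: 0.0472
finger_force: 0.0
```

```bash
python3 -c "
from h import *
s=shot('wrist','w8')
for x in ell(s,tan(s),None,.026,300,9000): print(x)
go([.4500,-.1522,.017],.045)"
```

```text
([317.3, 263.5], [44.9, 48.1], [0.4499, -0.1521])
tcp [ 0.4459 -0.1517  0.1098] t 16.2 SHIFT [-0.043 -0.008  0.927] calls 1.0 ROT [ 0.0002 -0.0005  0.0012] deg 0.5
```

Call:
{"op": "play_rows", "data": {"translation": [[-0.03,-0.005,0.3],[-0.03,-0.005,0.6],[-0.03,-0.005,0.85],[-0.03,-0.005,0.92],[-0.03,-0.005,0.92]], "delta_rot": [[0,0,0],[0,0,0],[0,0,0],[0,0,0],[0,0,0]]}}

```text
time_s: 16.58
tcp_pos: [0.4496, -0.1514, 0.0177]
tcp_rot: [0.087, -3.136, 0.0]
wrist_force: [-0.3, 0.4, -0.2]
finger_gap: 0.0471
finger_force: 0.0
```

Call:
{"op": "play_rows", "data": {"translation": [[0,0,0],[0,0,0],[0,0,0],[0,0,0],[0,0,0]], "delta_rot": [[0,0,0],[0,0,0],[0,0,0],[0,0,0],[0,0,0]], "fingers": -1}}

```text
time_s: 17.0
tcp_pos: [0.4519, -0.1526, 0.0205]
tcp_rot: [-0.085, 3.138, -0.0]
wrist_force: [-0.5, 0.8, 6.6]
finger_gap: 0.0294
finger_force: 30.4
```

Call:
{"op": "play_rows", "data": {"translation": [[0,0,-0.2],[0,0,-0.5],[0,0,-0.8],[0,0,-1.0],[0,0,-1.0]], "delta_rot": [[0,0,0],[0,0,0],[0,0,0],[0,0,0],[0,0,0]]}}

```text
time_s: 17.42
tcp_pos: [0.4531, -0.1535, 0.1236]
tcp_rot: [-0.084, 3.133, -0.0]
wrist_force: [1.1, -0.0, 0.2]
finger_gap: 0.029
finger_force: 29.9
```

```bash
python3 -c "
from h import *
s=shot('wrist','w9');o=telemetry.get_obs(); print(o['tcp_pos'],o['finger_gap'])
for x in ell(s,tan(s),None,o['tcp_pos'][2]+.006,300,9000): print(x)
go([.5815,-.1096,.1],.045)"
```

```text
[ 0.45226174 -0.15275343  0.12152571] 0.029292528943896185
([318.7, 324.9], [67.0, 74.7], [0.4522, -0.1526])
tcp [ 0.4523 -0.1528  0.1215] t 17.5 SHIFT [-1.313  0.361  0.222] calls 2.0 ROT [0.0001 0.0008 0.0015] deg 0.6
```

Call:
{"op": "play_rows", "data": {"translation": [[-0.25,0.07,0],[-0.5,0.14,0],[-0.75,0.21,0],[-0.75,0.21,0]], "delta_rot": [[0,0,0],[0,0,0],[0,0,0],[0,0,0]]}}

```text
time_s: 17.8
tcp_pos: [0.5279, -0.124, 0.1179]
tcp_rot: [-0.093, 3.14, 0.0]
wrist_force: [-1.2, 0.9, 0.3]
finger_gap: 0.0291
finger_force: 29.9
```

Call:
{"op": "play_rows", "data": {"translation": [[-0.25,0.07,0],[-0.5,0.14,0.1],[-0.58,0.155,0.4],[-0.58,0.155,0.5],[-0.58,0.155,0.5]], "delta_rot": [[0,0,0],[0,0,0],[0,0,0],[0,0,0],[0,0,0]]}}

```text
time_s: 18.22
tcp_pos: [0.5786, -0.1084, 0.0652]
tcp_rot: [0.085, -3.133, -0.0]
wrist_force: [-0.7, -0.5, -0.5]
finger_gap: 0.0298
finger_force: 29.9
```

Call:
{"op": "play_rows", "data": {"translation": [[0,0,0],[0,0,0],[0,0,0]], "delta_rot": [[0,0,0],[0,0,0],[0,0,0]]}}

```text
time_s: 18.47
tcp_pos: [0.5817, -0.1097, 0.0707]
tcp_rot: [-0.083, 3.139, -0.0]
wrist_force: [0.1, 0.1, -0.2]
finger_gap: 0.0298
finger_force: 29.9
```

```bash
python3 -c "
from h import *
go([.5815,-.1096,.053],.045)"
```

```text
tcp [ 0.5817 -0.1097  0.0707] t 18.5 SHIFT [0.002 0.001 0.177] calls 1.0 ROT [-0.      0.0003  0.0012] deg 0.5
```

Call:
{"op": "play_rows", "data": {"translation": [[0,0,0.05],[0,0,0.1],[0,0,0.15],[0,0,0.18],[0,0,0.18]], "delta_rot": [[0,0,0],[0,0,0],[0,0,0],[0,0,0],[0,0,0]]}}

```text
time_s: 18.88
tcp_pos: [0.5809, -0.1086, 0.0503]
tcp_rot: [0.085, -3.139, -0.0]
wrist_force: [-0.3, 0.2, 0.2]
finger_gap: 0.0292
finger_force: 29.9
```

Call:
{"op": "play_rows", "data": {"translation": [[0,0,0.05],[0,0,0.1],[0,0,0.15],[0,0,0.2],[0,0,0.2]], "delta_rot": [[0,0,0],[0,0,0],[0,0,0],[0,0,0],[0,0,0]]}}

```text
time_s: 19.3
tcp_pos: [0.582, -0.109, 0.0315]
tcp_rot: [-0.085, 3.14, 0.0]
wrist_force: [-0.2, 1.3, 4.2]
finger_gap: 0.0296
finger_force: 33.3
```

```bash
python3 -c "
from h import *
go([.5815,-.1096,.032],.045); print(telemetry.get_obs()['wrist_force'])"
```

```text
tcp [ 0.582  -0.109   0.0315] t 19.3 SHIFT [ 0.005 -0.006 -0.005] calls 1.0 ROT [0.     0.0001 0.0014] deg 0.5
[-0.22976197  1.29219117  4.21436534]
```

Call:
{"op": "play_rows", "data": {"translation": [[0,0,0],[0,0,0],[0,0,0]], "delta_rot": [[0,0,0],[0,0,0],[0,0,0]], "fingers": 0.1}}

```text
time_s: 19.55
tcp_pos: [0.5813, -0.1089, 0.0309]
tcp_rot: [0.085, -3.14, 0.0]
wrist_force: [-0.3, 0.2, 0.5]
finger_gap: 0.047
finger_force: 0.0
```

Call:
{"op": "play_rows", "data": {"translation": [[0,0,-0.2],[0,0,-0.5],[0,0,-0.8],[0,0,-1.0],[0,0,-1.0]], "delta_rot": [[0,0,0],[0,0,0],[0,0,0],[0,0,0],[0,0,0]]}}

```text
time_s: 19.97
tcp_pos: [0.5839, -0.1099, 0.1359]
tcp_rot: [-0.084, 3.134, -0.001]
wrist_force: [1.2, -0.4, -0.1]
finger_gap: 0.047
finger_force: 0.0
```

```bash
python3 -c "
from h import *
s=shot('wrist','w10')
for z in (.038,):
  for x in ell(s,tan(s),None,z,300,9000): print(x)
go([.4395,.1122,.12],.045)"
```

```text
([467.4, 243.2], [41.5, 47.3], [0.5762, -0.0108])
([320.7, 239.9], [43.4, 46.1], [0.5792, -0.1079])
tcp [ 0.5829 -0.1093  0.1335] t 20.0 SHIFT [1.313 2.29  0.129] calls 3.0 ROT [-0.0001  0.0007  0.0014] deg 0.6
```

Call:
{"op": "play_rows", "data": {"translation": [[0.14,0.25,0],[0.28,0.5,0],[0.44,0.757,0]], "delta_rot": [[0,0,0],[0,0,0],[0,0,0]]}}

```text
time_s: 20.27
tcp_pos: [0.5323, -0.0353, 0.1298]
tcp_rot: [0.083, -3.139, 0.001]
wrist_force: [0.6, 0.0, 0.2]
finger_gap: 0.0469
finger_force: 0.0
```

Call:
{"op": "play_rows", "data": {"translation": [[0.14,0.25,0],[0.28,0.5,0],[0.44,0.757,0]], "delta_rot": [[0,0,0],[0,0,0],[0,0,0]]}}

```text
time_s: 20.52
tcp_pos: [0.484, 0.0386, 0.13]
tcp_rot: [0.085, -3.139, 0.001]
wrist_force: [0.1, 0.6, 1.1]
finger_gap: 0.0471
finger_force: 0.0
```

Call:
{"op": "play_rows", "data": {"translation": [[0.14,0.25,0],[0.28,0.5,0],[0.44,0.757,0],[0.44,0.757,0],[0.44,0.757,0]], "delta_rot": [[0,0,0],[0,0,0],[0,0,0],[0,0,0],[0,0,0]]}}

```text
time_s: 20.93
tcp_pos: [0.4359, 0.1124, 0.1303]
tcp_rot: [0.092, -3.138, -0.0]
wrist_force: [0.8, -0.7, 0.5]
finger_gap: 0.047
finger_force: 0.0
```

```bash
python3 -c "
from h import *
s=shot('wrist','w11')
for z in (.026,):
  for x in ell(s,tan(s),None,z,300,9000): print(x)
go([.440,.1120,.0175],.045)"
```

```text
([15.1, 413.9], [30.0, 41.3], [0.5914, -0.1194])
([316.0, 250.7], [41.8, 44.5], [0.4403, 0.1118])
([394.9, 89.3], [29.7, 76.1], [0.3351, 0.1534])
tcp [0.4367 0.1111 0.1306] t 21.0 SHIFT [-0.034  0.008  1.131] calls 2.0 ROT [-0.0001 -0.0002  0.0017] deg 0.6
```

Call:
{"op": "play_rows", "data": {"translation": [[-0.025,0.007,0.3],[-0.025,0.007,0.6],[-0.025,0.007,0.7]], "delta_rot": [[0,0,0],[0,0,0],[0,0,0]]}}

```text
time_s: 21.23
tcp_pos: [0.4383, 0.1096, 0.0579]
tcp_rot: [0.082, -3.137, 0.004]
wrist_force: [-1.5, -0.1, -0.6]
finger_gap: 0.0472
finger_force: 0.0
```

Call:
{"op": "play_rows", "data": {"translation": [[0,0,0.15],[0,0,0.3],[0,0,0.43],[0,0,0.43]], "delta_rot": [[0,0,0],[0,0,0],[0,0,0],[0,0,0]]}}

```text
time_s: 21.57
tcp_pos: [0.4387, 0.1099, 0.0164]
tcp_rot: [0.082, -3.137, 0.004]
wrist_force: [0.2, -0.5, -0.5]
finger_gap: 0.047
finger_force: 0.0
```

Call:
{"op": "play_rows", "data": {"translation": [[0,0,0],[0,0,0],[0,0,0],[0,0,0],[0,0,0]], "delta_rot": [[0,0,0],[0,0,0],[0,0,0],[0,0,0],[0,0,0]], "fingers": -1}}

```text
time_s: 21.98
tcp_pos: [0.4403, 0.1119, 0.0189]
tcp_rot: [-0.085, 3.14, 0.001]
wrist_force: [0.0, 0.0, 0.7]
finger_gap: 0.0292
finger_force: 29.7
```

Call:
{"op": "play_rows", "data": {"translation": [[0,0,-0.2],[0,0,-0.5],[0,0,-0.8],[0,0,-1.0],[0,0,-1.0]], "delta_rot": [[0,0,0],[0,0,0],[0,0,0],[0,0,0],[0,0,0]]}}

```text
time_s: 22.4
tcp_pos: [0.4425, 0.1124, 0.1225]
tcp_rot: [-0.084, 3.134, 0.006]
wrist_force: [1.1, 0.1, -0.9]
finger_gap: 0.0295
finger_force: 29.9
```

```bash
python3 -c "
from h import *
s=shot('wrist','w12');o=telemetry.get_obs(); print(o['tcp_pos'],o['finger_gap'])
for x in ell(s,tan(s),None,o['tcp_pos'][2]+.006,300,9000): print(x)
go([.572,.0866,.1],.045)"
```

```text
[0.44143438 0.11238812 0.12049075] 0.0295171601043943
([7.5, 414.2], [30.3, 42.6], [0.4941, -0.0237])
([318.7, 331.6], [67.0, 75.3], [0.4447, 0.1134])
([476.7, 130.7], [36.2, 41.3], [0.362, 0.1641])
([398.5, 73.1], [31.6, 81.4], [0.3451, 0.1346])
tcp [0.4414 0.1124 0.1205] t 22.4 SHIFT [-1.289 -0.329  0.209] calls 2.0 ROT [0.0005 0.0007 0.0015] deg 0.6
```

Call:
{"op": "play_rows", "data": {"translation": [[-0.25,-0.06,0],[-0.5,-0.12,0],[-0.75,-0.2,0],[-0.75,-0.2,0]], "delta_rot": [[0,0,0],[0,0,0],[0,0,0],[0,0,0]]}}

```text
time_s: 22.78
tcp_pos: [0.5189, 0.0941, 0.1173]
tcp_rot: [-0.083, 3.139, -0.004]
wrist_force: [-1.4, 0.6, -0.5]
finger_gap: 0.0297
finger_force: 29.9
```

Call:
{"op": "play_rows", "data": {"translation": [[-0.25,-0.07,0],[-0.45,-0.14,0.1],[-0.52,-0.14,0.4],[-0.52,-0.14,0.5],[-0.52,-0.14,0.5]], "delta_rot": [[0,0,0],[0,0,0],[0,0,0],[0,0,0],[0,0,0]]}}

```text
time_s: 23.2
tcp_pos: [0.5655, 0.084, 0.0643]
tcp_rot: [0.084, -3.133, 0.004]
wrist_force: [-1.0, -0.2, -0.1]
finger_gap: 0.0295
finger_force: 29.9
```

Call:
{"op": "play_rows", "data": {"translation": [[0,0,0],[0,0,0],[0,0,0]], "delta_rot": [[0,0,0],[0,0,0],[0,0,0]]}}

```text
time_s: 23.45
tcp_pos: [0.5688, 0.0849, 0.0696]
tcp_rot: [-0.085, 3.139, 0.001]
wrist_force: [0.5, -0.1, -0.5]
finger_gap: 0.0294
finger_force: 29.9
```

```bash
python3 -c "
from h import *
go([.5695,.0857,.0315],.045)
s=shot('wrist','w13');o=telemetry.get_obs()
for x in ell(s,tan(s),None,o['tcp_pos'][2]+.006,300,9000): print(x)
im=cv2.imread('pics/w13.png'); cv2.imwrite('pics/w13c.png',im[230:450,180:460])"
```

```text
tcp [0.5688 0.0849 0.0696] t 23.4 SHIFT [-0.007  0.007  0.381] calls 1.0 ROT [0.0001 0.0003 0.0015] deg 0.5
([318.8, 331.2], [67.0, 74.7], [0.5696, 0.0859])
([125.3, 294.4], [52.3, 63.6], [0.5572, 0.0088])
```

Call:
{"op": "play_rows", "data": {"translation": [[-0.01,0.008,0.05],[-0.01,0.008,0.1],[-0.01,0.008,0.15],[-0.01,0.008,0.18],[-0.01,0.008,0.18]], "delta_rot": [[0,0,0],[0,0,0],[0,0,0],[0,0,0],[0,0,0]]}}

```text
time_s: 23.92
tcp_pos: [0.5688, 0.0853, 0.0492]
tcp_rot: [0.085, -3.139, 0.001]
wrist_force: [-0.4, -0.3, -0.3]
finger_gap: 0.0296
finger_force: 29.9
```

Call:
{"op": "play_rows", "data": {"translation": [[0,0,0.05],[0,0,0.1],[0,0,0.15],[0,0,0.2],[0,0,0.2]], "delta_rot": [[0,0,0],[0,0,0],[0,0,0],[0,0,0],[0,0,0]]}}

```text
time_s: 24.33
tcp_pos: [0.5697, 0.0852, 0.0301]
tcp_rot: [-0.084, 3.14, 0.0]
wrist_force: [0.2, 0.4, 0.6]
finger_gap: 0.0294
finger_force: 31.6
```

```bash
python3 -c "
from h import *
go([.570,.0857,.0315],.045); print(telemetry.get_obs()['wrist_force'])"
```

```text
tcp [0.5697 0.0852 0.0301] t 24.3 SHIFT [-0.003  0.005 -0.014] calls 1.0 ROT [0.     0.     0.0014] deg 0.5
[0.18835057 0.38699352 0.57920585]
```

Call:
{"op": "play_rows", "data": {"translation": [[0,0,0],[0,0,0],[0,0,0]], "delta_rot": [[0,0,0],[0,0,0],[0,0,0]], "fingers": 0.1}}

```text
time_s: 24.58
tcp_pos: [0.5694, 0.0853, 0.03]
tcp_rot: [0.085, -3.14, 0.0]
wrist_force: [0.6, 0.6, 0.1]
finger_gap: 0.0465
finger_force: 0.0
```

Call:
{"op": "play_rows", "data": {"translation": [[0,0,-0.2],[0,0,-0.5],[0,0,-0.8],[0,0,-1.0]], "delta_rot": [[0,0,0],[0,0,0],[0,0,0],[0,0,0]]}}

```text
time_s: 24.92
tcp_pos: [0.5703, 0.0851, 0.1328]
tcp_rot: [-0.084, 3.138, 0.0]
wrist_force: [0.8, 0.1, -0.1]
finger_gap: 0.0471
finger_force: 0.0
```

Call:
{"op": "play_rows", "data": {"translation": [[0,0,-0.4],[0,0,-0.7],[0,0,-1.0],[0,0,-1.0]], "delta_rot": [[0,0,0],[0,0,0],[0,0,0],[0,0,0]]}}

```text
time_s: 25.25
tcp_pos: [0.5723, 0.0851, 0.2366]
tcp_rot: [-0.084, 3.132, 0.004]
wrist_force: [0.4, -0.5, -0.4]
finger_gap: 0.047
finger_force: 0.0
```

```bash
python3 -c "
from h import *
s=shot('wrist','w14')
for x in ell(s,tan(s),None,.038,300,9000): print(x)
print(telemetry.get_obs()['tcp_pos'])"
```

```text
([326.7, 431.5], [38.4, 52.3], [0.8273, 0.1094])
([212.0, 208.9], [31.1, 34.1], [0.5762, -0.0104])
([318.7, 207.0], [32.4, 33.1], [0.5693, 0.0865])
([104.8, 206.7], [29.8, 35.8], [0.5793, -0.1074])
[0.5712911  0.08526351 0.23361582]
```

Call:
{"op": "play_rows", "data": {"translation": [[0.12,0.25,0],[0.24,0.5,0],[0.37,0.77,0]], "delta_rot": [[0,0,0],[0,0,0],[0,0,0]]}}

```text
time_s: 25.55
tcp_pos: [0.5276, 0.1601, 0.2291]
tcp_rot: [0.081, -3.139, 0.001]
wrist_force: [0.1, 0.7, -0.4]
finger_gap: 0.0472
finger_force: 0.0
```

Call:
{"op": "play_rows", "data": {"translation": [[0.12,0.25,0],[0.24,0.5,0],[0.37,0.77,0]], "delta_rot": [[0,0,0],[0,0,0],[0,0,0]]}}

```text
time_s: 25.8
tcp_pos: [0.4861, 0.2357, 0.2291]
tcp_rot: [0.084, -3.139, 0.001]
wrist_force: [0.7, 0.4, -0.3]
finger_gap: 0.0474
finger_force: 0.0
```

Call:
{"op": "play_rows", "data": {"translation": [[0.12,0.25,0],[0.24,0.5,0],[0.37,0.77,0],[0.37,0.77,0],[0.37,0.77,0]], "delta_rot": [[0,0,0],[0,0,0],[0,0,0],[0,0,0],[0,0,0]]}}

```text
time_s: 26.22
tcp_pos: [0.4443, 0.3119, 0.2288]
tcp_rot: [0.092, -3.138, 0.002]
wrist_force: [1.4, 0.1, -0.1]
finger_gap: 0.0469
finger_force: 0.0
```

```bash
cat >> h.py <<'E'
def grilles(s,z=.006,sat=17):
    h=cv2.cvtColor(cv2.GaussianBlur(s["image"],(5,5),0),cv2.COLOR_RGB2HSV); m=cv2.inRange(h,(92,sat,60),(125,110,255))
    m=cv2.morphologyEx(m,cv2.MORPH_CLOSE,np.ones((17,17),np.uint8)); m=cv2.morphologyEx(m,cv2.MORPH_OPEN,np.ones((9,9),np.uint8))
    for c in cv2.findContours(m,cv2.RETR_EXTERNAL,cv2.CHAIN_APPROX_NONE)[0]:
        if cv2.contourArea(c)<2500: continue
        P=cast(s,c[:,0],z)[:,:2]; r=cv2.minAreaRect((P*1000).astype(np.float32)); b=cv2.boxPoints(r); e=b[1]-b[0],b[2]-b[1]
        L=max(e,key=np.linalg.norm); L=L*np.sign(L[0])
        print("rect c",np.round(np.array(r[0])/1000,4),"size",np.round(r[1],1),"yaw",round(float(np.arctan2(L[1],L[0])),4),"px",c[:,0].mean(0).round(),"bb",cv2.boundingRect(c))
    return m
E
python3 -c "
from h import *
s=shot('wrist','w15'); m=grilles(s); o=telemetry.get_obs(); print(o['tcp_pos'],o['joint_pos'])
cv2.imwrite('pics/w15c.png',cv2.resize(np.hstack([cv2.imread('pics/w15.png'),cv2.cvtColor(m,cv2.COLOR_GRAY2BGR)]),(800,300)))"
```

```text
rect c [ 0.7445 -0.0321] size [ 66.6 154.3] yaw -0.7373 px [ 26. 436.] bb (0, 411, 74, 69)
rect c [0.6139 0.0406] size [132.4 168.5] yaw -1.5264 px [ 62. 338.] bb (0, 288, 142, 106)
rect c [0.5275 0.2458] size [ 83.8 150.6] yaw -0.0299 px [250. 277.] bb (209, 208, 86, 139)
rect c [0.5381 0.4514] size [313.6 162.5] yaw 1.0275 px [441. 291.] bb (337, 186, 238, 199)
rect c [0.3481 0.1913] size [44.9 72.4] yaw -0.4012 px [184.  90.] bb (154, 44, 62, 84)
rect c [0.3066 0.3677] size [98.4 68.9] yaw 1.0727 px [391.  54.] bb (335, 0, 120, 117)
[0.44550264 0.31018287 0.22915322] [-1.25031745  0.23897331  0.70011475  1.62581687 -0.15677401  1.33620353
  1.09902202]
```

View pics/w15c.png

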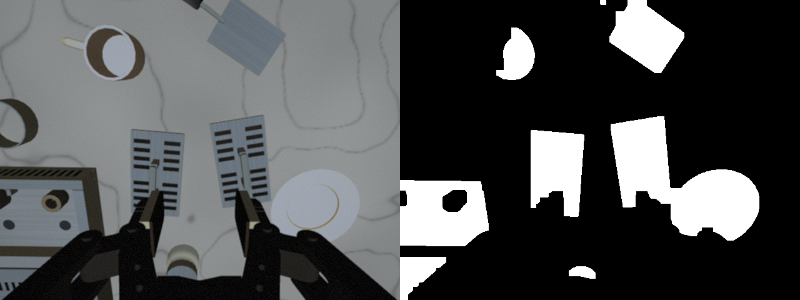

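```bash
cat >> h.py <<'E'
W=np.array([.622,-.0095,0]); WY=.0455
def w2w(p): return W+R.from_euler('z',WY).apply(np.asarray(p,float))
E
python3 -c "
from h import *
for t in ('w14','w7','w10','w1'):
  s=pickle.load(open(f'pics/{t}.pkl','rb')); g=cv2.GaussianBlur(cv2.cvtColor(s['image'],cv2.COLOR_RGB2GRAY),(3,3),0).astype(np.float32)
  def prof(axis,c0,other,z):
    d=np.arange(-.012,.0121,.0005); P=[w2w([c0+q,other,z] if axis==0 else [other,c0+q,z]) for q in d]
    uv=proj(s,P).astype(np.float32); 
    if (uv.min()<5) or (uv[:,0].max()>634) or (uv[:,1].max()>474): return None
    v=cv2.remap(g,uv[:,:1],uv[:,1:],1)[:,0]; gr=np.gradient(v); i=np.abs(gr).argmax(); return round(d[i]*1000,1),round(float(gr[i]),1)
  for n,a,c,z,os in (('rail',0,-.079,.052,(-.12,-.075,-.03,.03,.07,.12)),('lip',0,.062,.059,(-.12,-.09,-.06,-.03,.0,.03,.06,.09,.12)),('cheek-',1,-.144,.052,(-.03,0,.03)),('cheek+',1,.144,.052,(-.03,0,.03))):
    print(t,n,[prof(a,c,o,z) for o in os])
"
```

```text
w14 rail [(np.float64(-0.5), -14.6), (np.float64(10.0), -19.7), (np.float64(-0.5), 3.2), (np.float64(0.5), 4.6), (np.float64(0.0), 3.3), (np.float64(1.0), 4.0)]
w14 lip [(np.float64(-2.0), -12.0), (np.float64(-2.0), -12.3), (np.float64(-2.5), -11.8), (np.float64(-2.5), -12.2), (np.float64(-2.5), -12.1), (np.float64(7.0), -3.3), (np.float64(-2.0), -12.7), (np.float64(-2.0), -12.4), (np.float64(-2.5), -12.3)]
w14 cheek- [(np.float64(-1.0), -14.9), (np.float64(-1.0), -14.8), (np.float64(-1.0), -14.7)]
w14 cheek+ [(np.float64(-5.0), -20.5), (np.float64(-5.0), -17.9), (np.float64(-5.0), -18.0)]
w7 rail [(np.float64(0.0), 6.7), (np.float64(0.0), 6.9), (np.float64(0.0), 5.4), (np.float64(0.0), 6.8), (np.float64(0.5), 3.8), (np.float64(0.0), 6.1)]
w7 lip [(np.float64(-8.5), -4.7), (np.float64(3.5), 5.4), (np.float64(-7.0), 2.1), (np.float64(-2.5), -17.4), (np.float64(-2.5), -18.5), (np.float64(-2.5), -18.6), (np.float64(-9.5), -2.0), (np.float64(-7.5), 1.5), (np.float64(9.5), 4.3)]
w7 cheek- [(np.float64(-1.0), -21.3), (np.float64(-1.0), -20.4), (np.float64(-1.0), -18.8)]
w7 cheek+ [(np.floa
[... 446 characters left out ...]
7)]
w10 cheek- [(np.float64(6.0), 24.1), (np.float64(8.5), 29.6), (np.float64(7.5), 12.8)]
w10 cheek+ [None, None, None]
w1 rail [(np.float64(1.0), 4.1), (np.float64(-0.5), 2.4), (np.float64(0.5), 3.8), (np.float64(1.0), 4.2), (np.float64(1.0), 3.2), (np.float64(0.5), 3.3)]
w1 lip [(np.float64(-2.5), -9.2), (np.float64(-2.5), -9.7), (np.float64(-2.0), -8.2), (np.float64(-3.0), -8.2), (np.float64(-2.5), -9.3), (np.float64(-2.5), -9.0), (np.float64(-2.0), -8.9), (np.float64(-2.5), -8.1), (np.float64(-2.5), -9.3)]
w1 cheek- [(np.float64(0.0), -12.5), (np.float64(0.0), -11.4), (np.float64(0.0), -11.6)]
w1 cheek+ [(np.float64(-12.0), -15.1), (np.float64(-11.5), -15.6), (np.float64(-11.5), -15.2)]
```

```bash
python3 -c "
from h import *
go([.5275,.2458,.12],-.03)"
```

```text
tcp [0.4455 0.3102 0.2292] t 26.3 SHIFT [-0.784 -0.687  1.092] calls 2.0 ROT [-0.0002 -0.0002  0.0136] deg 4.9
```

Call:
{"op": "play_rows", "data": {"translation": [[-0.26,-0.23,0.1],[-0.52,-0.46,0.3],[-0.784,-0.687,0.6],[-0.784,-0.687,0.9],[-0.784,-0.687,0.9]], "delta_rot": [[0,0,0.005],[0,0,0.01],[0,0,0.0136],[0,0,0.0136],[0,0,0.0136]]}}

```text
time_s: 26.68
tcp_pos: [0.5271, 0.2397, 0.1341]
tcp_rot: [-0.061, -3.134, 0.011]
wrist_force: [-2.2, -0.2, -1.3]
finger_gap: 0.0469
finger_force: 0.0
```

Call:
{"op": "play_rows", "data": {"translation": [[0,0,0.2],[0,0,0.2],[0,0,0.2]], "delta_rot": [[0,0,0],[0,0,0],[0,0,0]]}}

```text
time_s: 26.93
tcp_pos: [0.5277, 0.2454, 0.1205]
tcp_rot: [-0.05, -3.14, 0.001]
wrist_force: [1.3, -0.4, 0.5]
finger_gap: 0.0471
finger_force: 0.0
```

```bash
python3 -c "
from h import *
s=shot('wrist','w16'); go([.5275,.2458,.021],-.03); m=grilles(s)"
```

```text
tcp [0.5283 0.2458 0.1215] t 27.0 SHIFT [ 9.000e-03 -1.000e-03  1.005e+00] calls 2.0 ROT [ 0.      0.     -0.0002] deg 0.1
rect c [0.6108 0.0484] size [139.8 155.4] yaw -1.528 px [ 76. 338.] bb (0, 260, 173, 167)
rect c [0.5272 0.2461] size [ 84.1 150.5] yaw -0.0283 px [318. 227.] bb (254, 128, 129, 206)
rect c [0.5393 0.4134] size [241.6 116.8] yaw 0.2291 px [555. 217.] bb (448, 61, 192, 310)
```

View pics/w16.png

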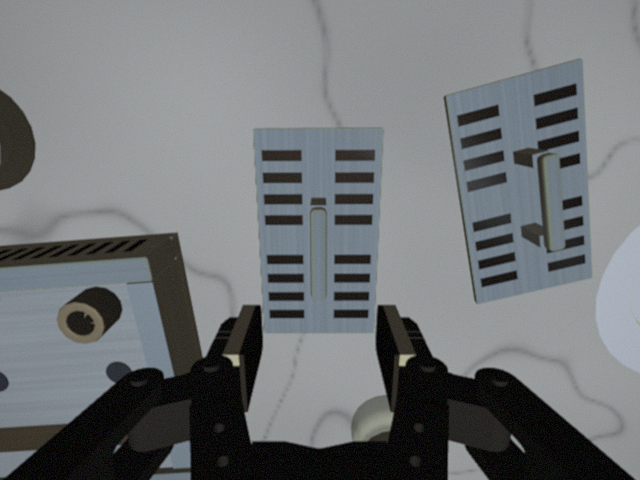

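Call:
{"op": "play_rows", "data": {"translation": [[0.005,0,0.3],[0.005,0,0.55],[0.005,0,0.8]], "delta_rot": [[0,0,0],[0,0,0],[0,0,0]]}}

```text
time_s: 27.23
tcp_pos: [0.5286, 0.2469, 0.0416]
tcp_rot: [0.048, 3.139, 0.004]
wrist_force: [-0.2, 1.7, 0.2]
finger_gap: 0.0469
finger_force: 0.0
```

Call:
{"op": "play_rows", "data": {"translation": [[0,0,0.1],[0,0,0.2],[0,0,0.2],[0,0,0.2]], "delta_rot": [[0,0,0],[0,0,0],[0,0,0],[0,0,0]]}}

```text
time_s: 27.57
tcp_pos: [0.5284, 0.246, 0.0215]
tcp_rot: [0.049, 3.14, 0.001]
wrist_force: [-0.3, -0.0, 1.0]
finger_gap: 0.047
finger_force: 0.0
```

Call:
{"op": "play_rows", "data": {"translation": [[0,0,0],[0,0,0],[0,0,0],[0,0,0],[0,0,0]], "delta_rot": [[0,0,0],[0,0,0],[0,0,0],[0,0,0],[0,0,0]], "fingers": -1, "grip_force": 90}}

```text
time_s: 27.98
tcp_pos: [0.5284, 0.246, 0.0216]
tcp_rot: [0.049, 3.14, 0.002]
wrist_force: [-1.2, -0.7, 6.4]
finger_gap: 0.0081
finger_force: 88.1
```

```bash
python3 -c "
from h import *
go([.5272,.2461,.021],-.0283); print(telemetry.get_obs()['finger_gap'])"
```

```text
tcp [0.5284 0.246  0.0216] t 28.0 SHIFT [0.012 0.001 0.006] calls 1.0 ROT [ 0.0002  0.0002 -0.0005] deg 0.2
0.008113239294354098
```

```bash
cat >> h.py <<'E'
def tg(by,xr,zr,deg,h,dx):
    t=np.radians(deg); c,s_=np.cos(t),np.sin(t)
    return w2w([xr-.075*c+h*s_+dx*c, by, zr+.075*s_+h*c-dx*s_]),WY,t
def est(by,h,dx,o=None):
    """where the held section's rear-bottom edge is now (well frame), tilt deg, y"""
    o=o or telemetry.get_obs(); Q=R.from_euler('z',-WY); p=Q.apply(o["tcp_pos"]-W); r=(Q*R.from_rotvec(o["tcp_rot"])*R.from_matrix(np.diag([-1.,1,-1])))
    n=r.apply([0,0,1]); x=r.apply([1,0,0]); rear=p-h*n+(.075-dx)*x; fr=rear-.150*x
    print("rear",np.round(rear*1000,1),"front",np.round(fr*1000,1),"eul",np.round(r.as_euler('zyx')*57.3,2),"F",np.round(o["wrist_force"],1),"gap",round(o["finger_gap"],4))
E
python3 -c "
from h import *
est(.098,.0216,.0012)
a=dict(telemetry.get_obs()); a['tcp_pos']=a['tcp_pos']+[0,0,.12]; a['tcp_rot']=Rt(-.03).as_rotvec()
p,y,t=tg(.098,.045,.09,15,.0216,.0012); go(p,y,t,o=a)"
```

```text
rear [-8.200e+00  2.538e+02  1.000e-01] front [-1.578e+02  2.653e+02 -1.000e-01] eul [-4.41 -0.08  0.06] F [-1.2 -0.7  6.4] gap 0.0081
tcp [0.5284 0.246  0.1416] t 28.0 SHIFT [-0.732 -1.564  0.117] calls 2.0 ROT [ 0.0016  0.0416 -0.0119] deg 15.6
```

Call:
{"op": "play_rows", "data": {"translation": [[0,0,-0.15],[0,0,-0.4],[0,0,-0.7],[0,0,-1.0],[0,0,-1.0]], "delta_rot": [[0,0,0],[0,0,0],[0,0,0],[0,0,0],[0,0,0]]}}

```text
time_s: 28.4
tcp_pos: [0.5309, 0.2464, 0.1264]
tcp_rot: [0.05, 3.134, 0.007]
wrist_force: [2.2, 0.1, -2.1]
finger_gap: 0.0077
finger_force: 88.6
```

Call:
{"op": "play_rows", "data": {"translation": [[-0.1,-0.2,-0.05],[-0.2,-0.4,-0.1],[-0.3,-0.6,-0.15],[-0.37,-0.78,-0.2],[-0.37,-0.78,-0.2]], "delta_rot": [[0,0.01,-0.003],[0,0.02,-0.006],[0.001,0.03,-0.009],[0.0016,0.0416,-0.0119],[0.0016,0.0416,-0.0119]]}}

```text
time_s: 28.82
tcp_pos: [0.5643, 0.1599, 0.1393]
tcp_rot: [0.053, -2.876, 0.014]
wrist_force: [-1.0, -2.2, -3.2]
finger_gap: 0.0077
finger_force: 88.5
```

```bash
python3 -c "
from h import *
est(.098,.0216,.0012)
p,y,t=tg(.098,.045,.09,15,.0216,.0012); go(p,y,t); print(telemetry.get_obs()['joint_pos'])"
```

```text
rear [ 15.6 171.1  99.1] front [-129.2  172.5  138.4] eul [-0.49 15.22 -0.16] F [-1.  -2.2 -3.2] gap 0.0077
tcp [0.5643 0.1599 0.1393] t 28.8 SHIFT [-0.314 -0.736  0.015] calls 1.0 ROT [-0.0004 -0.0006 -0.0015] deg 0.6
[-0.72136726  0.63956193  0.67400492  1.36855664 -0.392929    1.53626023
  1.57926702]
```

Call:
{"op": "play_rows", "data": {"translation": [[-0.08,-0.18,0],[-0.16,-0.36,0],[-0.24,-0.55,0.01],[-0.314,-0.736,0.015],[-0.314,-0.736,0.015]], "delta_rot": [[0,0,0],[0,0,0],[0,0,0],[0,0,-0.001],[0,0,-0.001]]}}

```text
time_s: 29.23
tcp_pos: [0.5959, 0.0886, 0.1296]
tcp_rot: [0.063, -2.879, 0.012]
wrist_force: [-1.1, -1.5, -2.9]
finger_gap: 0.008
finger_force: 88.5
```

Call:
{"op": "play_rows", "data": {"translation": [[0,0,0],[0,0,0],[0,0,0]], "delta_rot": [[0,0,0],[0,0,0],[0,0,0]]}}

```text
time_s: 29.48
tcp_pos: [0.595, 0.0959, 0.1304]
tcp_rot: [0.075, -2.879, 0.006]
wrist_force: [1.0, 0.6, -3.1]
finger_gap: 0.0079
finger_force: 88.5
```

```bash
python3 -c "
from h import *
est(.098,.0216,.0012)
p,y,t=tg(.098,.050,.042,15,.0216,.0012); go(p,y,t)
s=shot('wrist','w17')"
```

```text
rear [ 43.5 107.   90.5] front [-101.3  106.   129.3] eul [ 0.35 15.01  0.04] F [ 1.   0.6 -3.1] gap 0.0079
tcp [0.595  0.0959 0.1304] t 29.5 SHIFT [-0.187 -0.086  0.451] calls 1.0 ROT [ 0.0001 -0.      0.001 ] deg 0.4
```

View pics/w17.png

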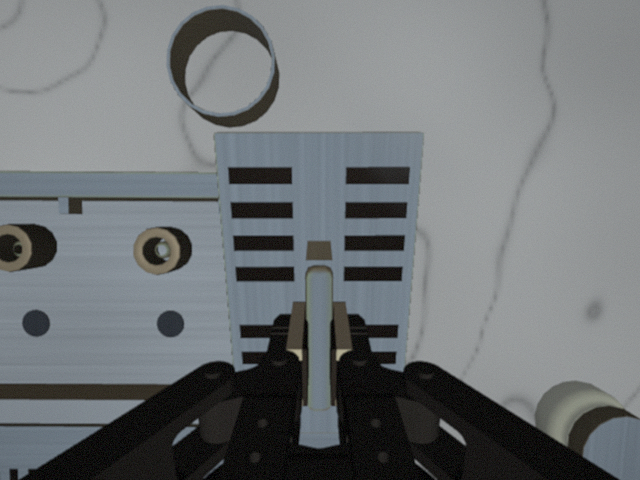

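```bash
cat >> h.py <<'E'
def frontpx(s,h,dx,z0=.006):
    """tool-frame front top corners projected into wrist image"""
    M=s["mount"]; P=np.array([[.075+dx,y,h-z0] for y in (-.042,.042)]); c=(P-M[:3,3])@M[:3,:3]
    return np.c_[s["cx"]+s["fx"]*c[:,0]/-c[:,2], s["cy"]-s["fy"]*c[:,1]/-c[:,2]]
E
python3 -c "
from h import *
s=pickle.load(open('pics/w17.pkl','rb')); print([frontpx(s,.0216,d) for d in (-.002,.0012,.004)])"
```

```text
[array([[211.62845695, 141.85882922],
       [421.21944129, 141.95394191]]), array([[210.9259773 , 133.54938186],
       [421.89865313, 133.65003792]]), array([[210.30366361, 126.18819646],
       [422.50034991, 126.29381708]])]
```

Call:
{"op": "play_rows", "data": {"translation": [[-0.09,-0.086,0.05],[-0.187,-0.086,0.15],[-0.187,-0.086,0.25],[-0.187,-0.086,0.3],[-0.187,-0.086,0.3]], "delta_rot": [[0,0,0],[0,0,0.001],[0,0,0.001],[0,0,0.001],[0,0,0.001]]}}

```text
time_s: 29.95
tcp_pos: [0.6045, 0.0864, 0.0944]
tcp_rot: [0.063, -2.875, 0.009]
wrist_force: [0.3, 0.5, -3.7]
finger_gap: 0.0083
finger_force: 88.5
```

```bash
python3 -c "
from h import *
est(.098,.0216,.0012)
p,y,t=tg(.098,.050,.042,15,.0216,.0012); go(p,y,t)"
```

```text
rear [52.5 96.5 54.2] front [-92.3  96.8  93.6] eul [-1.100e-01  1.522e+01 -1.000e-02] F [ 0.3  0.5 -3.7] gap 0.0083
tcp [0.6045 0.0864 0.0944] t 29.9 SHIFT [-0.007  0.014  0.127] calls 1.0 ROT [-0.     -0.0006 -0.0003] deg 0.2
```

Call:
{"op": "play_rows", "data": {"translation": [[0,0.007,0.04],[0,0.007,0.08],[0,0.007,0.12],[0,0.007,0.12],[0,0.007,0.12]], "delta_rot": [[0,0,0],[0,0,0],[0,0,0],[0,0,0],[0,0,0]]}}

```text
time_s: 30.37
tcp_pos: [0.6028, 0.0869, 0.0853]
tcp_rot: [0.063, -2.879, 0.009]
wrist_force: [-0.2, -0.6, -3.3]
finger_gap: 0.0076
finger_force: 88.5
```

```bash
python3 -c "
from h import *
est(.098,.0216,.002)
p,y,t=tg(.0975,.074,.042,15,.0216,.002); go(p,y,t)"
```

```text
rear [50.1 97.1 45.5] front [-94.8  97.3  84.4] eul [-0.1  15.    0.02] F [-0.2 -0.6 -3.3] gap 0.0076
tcp [0.6028 0.0869 0.0853] t 30.4 SHIFT [-0.24   0.003 -0.028] calls 1.0 ROT [ 0.      0.     -0.0003] deg 0.1
```

Call:
{"op": "play_rows", "data": {"translation": [[-0.03,0.003,0.01],[-0.06,0.003,0.015],[-0.1,0.003,0.008],[-0.1,0.003,0.008],[-0.1,0.003,0.008]], "delta_rot": [[0,0,0],[0,0,0],[0,0,0],[0,0,0],[0,0,0]]}}

```text
time_s: 30.78
tcp_pos: [0.6127, 0.0874, 0.0818]
tcp_rot: [0.063, -2.879, 0.009]
wrist_force: [0.2, 0.1, -2.9]
finger_gap: 0.0075
finger_force: 88.5
```

```bash
python3 -c "
from h import *
est(.098,.0216,.002)
p,y,t=tg(.0975,.074,.0415,15,.0216,.002); go(p,y,t)"
```

```text
rear [60.1 97.1 42.1] front [-84.8  97.4  80.9] eul [-0.11 14.98  0.  ] F [ 0.2  0.1 -2.9] gap 0.0075
tcp [0.6127 0.0874 0.0818] t 30.8 SHIFT [-0.136  0.003 -0.03 ] calls 1.0 ROT [ 0.      0.0001 -0.0003] deg 0.1
```

Call:
{"op": "play_rows", "data": {"translation": [[-0.03,0,-0.006],[-0.06,0,-0.012],[-0.09,0,-0.02],[-0.12,0,-0.026],[-0.136,0,-0.03]], "delta_rot": [[0,0,0],[0,0,0],[0,0,0],[0,0,0],[0,0,0]]}}

```text
time_s: 31.2
tcp_pos: [0.6267, 0.0882, 0.0812]
tcp_rot: [0.063, -2.879, 0.009]
wrist_force: [-0.6, 0.5, -3.3]
finger_gap: 0.0081
finger_force: 88.5
```

Call:
{"op": "play_rows", "data": {"translation": [[0,0,0],[0,0,0]], "delta_rot": [[0,0,0],[0,0,0]]}}

```text
time_s: 31.37
tcp_pos: [0.6263, 0.0881, 0.0812]
tcp_rot: [0.063, -2.879, 0.009]
wrist_force: [-0.5, -0.0, -3.8]
finger_gap: 0.0078
finger_force: 88.5
```

```bash
python3 -c "
from h import *
est(.098,.0216,.002)
for d,z in ((10,.040),(5,.0385),(0,.0375)):
  p,y,t=tg(.0975,.0745,z,d,.0216,.002); go(p,y,t)"
```

```text
rear [73.7 97.1 41.5] front [-71.2  97.4  80.3] eul [-1.1e-01  1.5e+01  1.0e-02] F [-0.5 -0.  -3.8] gap 0.0078
tcp [0.6263 0.0881 0.0812] t 31.4 SHIFT [0.004 0.002 0.077] calls 1.0 ROT [ 0.     -0.0139 -0.0003] deg 5.0
tcp [0.6263 0.0881 0.0812] t 31.4 SHIFT [0.011 0.002 0.157] calls 1.0 ROT [-0.     -0.0278 -0.0003] deg 10.0
tcp [0.6263 0.0881 0.0812] t 31.4 SHIFT [0.013 0.002 0.233] calls 1.0 ROT [-0.     -0.0417 -0.0003] deg 15.0
```

Call:
{"op": "play_rows", "data": {"translation": [[0.002,0,0.039],[0.004,0,0.077],[0.008,0,0.117],[0.011,0,0.157],[0.011,0,0.157]], "delta_rot": [[0,-0.007,0],[0,-0.0139,0],[0,-0.021,0],[0,-0.0278,0],[0,-0.0278,0]]}}

```text
time_s: 31.78
tcp_pos: [0.6196, 0.088, 0.0662]
tcp_rot: [0.066, -3.054, 0.002]
wrist_force: [0.1, -0.3, -3.4]
finger_gap: 0.0077
finger_force: 88.5
```

```bash
python3 -c "
from h import *
est(.098,.0216,.002)
for d,z in ((2,.038),(0,.0375)):
  p,y,t=tg(.0975,.0745,z,d,.0216,.002); go(p,y,t)"
```

```text
rear [72.8 97.3 38.3] front [-76.6  97.6  51.3] eul [-0.12  4.96  0.04] F [ 0.1 -0.3 -3.4] gap 0.0077
tcp [0.6196 0.088  0.0662] t 31.8 SHIFT [-0.007  0.     0.04 ] calls 1.0 ROT [ 0.0001 -0.0082 -0.0003] deg 3.0
tcp [0.6196 0.088  0.0662] t 31.8 SHIFT [-0.001  0.     0.071] calls 1.0 ROT [ 0.0001 -0.0138 -0.0003] deg 5.0
```

Call:
{"op": "play_rows", "data": {"translation": [[-0.012,0,0.005],[-0.01,0,0.025],[-0.008,0,0.045],[-0.004,0,0.068],[-0.004,0,0.068]], "delta_rot": [[0,-0.001,0],[0,-0.0045,0],[0,-0.009,0],[0,-0.0138,0],[0,-0.0138,0]]}}

```text
time_s: 32.2
tcp_pos: [0.6209, 0.088, 0.0598]
tcp_rot: [-0.069, 3.141, 0.0]
wrist_force: [-0.1, -0.1, -3.1]
finger_gap: 0.0078
finger_force: 88.6
```

```bash
python3 -c "
from h import *
est(.098,.0216,.002)"
```

```text
rear [76.4 97.3 38.3] front [-73.6  97.6  38.2] eul [-0.1  -0.01  0.  ] F [-0.1 -0.1 -3.1] gap 0.0078
```

Call:
{"op": "play_rows", "data": {"translation": [[0,0,0.008],[0,0,0.008],[0,0,0.008]], "delta_rot": [[0,0,0],[0,0,0],[0,0,0]]}}

```text
time_s: 32.45
tcp_pos: [0.6211, 0.0881, 0.0597]
tcp_rot: [0.069, -3.139, -0.0]
wrist_force: [-5.4, 0.7, 4.9]
finger_gap: 0.008
finger_force: 89.7
```

Call:
{"op": "play_rows", "data": {"translation": [[0,0,0],[0,0,0],[0,0,0],[0,0,0]], "delta_rot": [[0,0,0],[0,0,0],[0,0,0],[0,0,0]], "fingers": 0.1}}

```text
time_s: 32.78
tcp_pos: [0.6214, 0.0878, 0.0589]
tcp_rot: [-0.069, 3.141, -0.001]
wrist_force: [-0.4, 0.2, -0.3]
finger_gap: 0.0468
finger_force: 0.0
```

Call:
{"op": "play_rows", "data": {"translation": [[0,0,-0.2],[0,0,-0.5],[0,0,-0.8],[0,0,-1.0],[0,0,-1.0]], "delta_rot": [[0,0,0],[0,0,0],[0,0,0],[0,0,0],[0,0,0]]}}

```text
time_s: 33.2
tcp_pos: [0.6237, 0.0877, 0.1641]
tcp_rot: [-0.068, 3.133, 0.002]
wrist_force: [1.3, -0.1, 0.1]
finger_gap: 0.0471
finger_force: 0.0
```

```bash
python3 -c "
from h import *
s=shot('wrist','w18'); grilles(s,z=.044)
for x in ell(s,tan(s),None,.038,300,9000): print(x)
go([.43,.36,.23],.045)"
```

```text
rect c [0.6976 0.3049] size [52.6 53.8] yaw -1.5281 px [588. 335.] bb (554, 307, 70, 59)
rect c [ 0.6701 -0.0144] size [291.5 338.9] yaw -1.5466 px [209. 269.] bb (0, 85, 417, 358)
([330.3, 438.5], [19.1, 56.3], [0.8144, 0.1075])
([177.9, 162.3], [41.6, 47.0], [0.5762, -0.0105])
([36.6, 160.6], [39.3, 49.7], [0.5793, -0.1076])
tcp [0.6227 0.0878 0.1616] t 33.2 SHIFT [ 1.803  2.804 -0.691] calls 3.0 ROT [ 0.0001  0.0007 -0.0002] deg 0.3
```

```bash
python3 -c "
from h import *
s=pickle.load(open('pics/w16.pkl','rb'))
P=cast(s,[(445,96),(582,59),(591,277),(476,303)],.006)[:,:2]; print(P,P.mean(0)); L=(P[2]+P[3]-P[0]-P[1])/2; print(np.linalg.norm(L),np.arctan2(L[1],L[0]),np.linalg.norm(P[1]-P[0]))
h=cv2.cvtColor(s['image'],cv2.COLOR_RGB2HSV); print(h[200:300:20,620].tolist(),h[100:120:10,480:520:20].tolist())
for q in (22,26,30): print(q); grilles(s,sat=q)
go([.498,.382,.13],.15)"
```

```text
[[0.43522701 0.32852699]
 [0.41668355 0.41070897]
 [0.56209786 0.44375764]
 [0.58054308 0.36198583]] [0.49863788 0.38624486]
0.14912025645788127 0.22489041991292935 0.08424807957820837
[[90, 5, 157], [96, 8, 155], [90, 7, 156], [110, 24, 188], [109, 26, 188]] [[[102, 41, 142], [106, 43, 136]], [[0, 18, 43], [107, 44, 134]]]
22
rect c [0.6108 0.0483] size [139.8 155.2] yaw -1.528 px [ 76. 338.] bb (0, 260, 173, 167)
rect c [0.527 0.246] size [ 83.5 149.1] yaw -0.029 px [318. 227.] bb (254, 129, 129, 204)
rect c [0.539  0.4133] size [240.2 116.7] yaw 0.2272 px [555. 217.] bb (448, 61, 192, 309)
26
rect c [0.6104 0.0485] size [138.8 154.6] yaw -1.5293 px [ 76. 338.] bb (0, 260, 173, 166)
rect c [0.5271 0.246 ] size [ 83.1 149.1] yaw -0.0288 px [318. 228.] bb (255, 129, 127, 204)
rect c [0.5381 0.4132] size [238.1 116.7] yaw 0.2273 px [556. 218.] bb (448, 62, 192, 306)
30
rect c [0.5912 0.0623] size [100.9 124.8] yaw -1.5231 px [ 89. 302.] bb (0, 260, 173, 118)
rect c [0.5273 0.246 ] size [ 82.5 148.4] yaw -0.0287 px [318. 227.] bb (255, 130, 127, 203)
rect c [0.4986 0.3868] size [148.9  82.6] yaw 0.2262 px [525. 180.] bb (449, 62, 142, 239)
tcp [0.6227 0.0878 0.1616] t 33.2 SHIFT [1.119 2.993 0.313] calls 3.0 ROT [ 0.0001  0.0007 -0.0169] deg 6.1
```

Call:
{"op": "play_rows", "data": {"translation": [[0.09,0.25,0],[0.18,0.5,0],[0.28,0.76,0]], "delta_rot": [[0,0,0],[0,0,0],[0,0,0]]}}

```text
time_s: 33.5
tcp_pos: [0.5889, 0.1627, 0.1576]
tcp_rot: [0.066, -3.139, 0.002]
wrist_force: [0.7, 0.9, 1.2]
finger_gap: 0.0467
finger_force: 0.0
```

Call:
{"op": "play_rows", "data": {"translation": [[0.09,0.25,0],[0.18,0.5,0],[0.28,0.76,0]], "delta_rot": [[0,0,0],[0,0,0],[0,0,0]]}}

```text
time_s: 33.75
tcp_pos: [0.5573, 0.2381, 0.1575]
tcp_rot: [0.068, -3.139, 0.002]
wrist_force: [1.1, -0.3, 0.1]
finger_gap: 0.0468
finger_force: 0.0
```

Call:
{"op": "play_rows", "data": {"translation": [[0.09,0.25,0],[0.18,0.5,0],[0.28,0.76,0]], "delta_rot": [[0,0,0],[0,0,0],[0,0,0]]}}

```text
time_s: 34.0
tcp_pos: [0.526, 0.3128, 0.1575]
tcp_rot: [0.068, -3.139, 0.002]
wrist_force: [0.5, 0.8, 0.7]
finger_gap: 0.0475
finger_force: 0.0
```

Call:
{"op": "play_rows", "data": {"translation": [[0.09,0.25,0],[0.18,0.5,0.1],[0.28,0.76,0.2],[0.28,0.76,0.3],[0.28,0.76,0.3]], "delta_rot": [[0,0,-0.01],[0,0,-0.02],[0,0,-0.0287],[0,0,-0.0287],[0,0,-0.0287]]}}

```text
time_s: 34.42
tcp_pos: [0.4923, 0.3891, 0.1246]
tcp_rot: [0.362, -3.115, 0.004]
wrist_force: [1.3, -0.9, -0.2]
finger_gap: 0.0467
finger_force: 0.0
```

```bash
sed -i 's/sat=17/sat=30/' h.py; python3 -c "
from h import *
s=shot('wrist','w19'); grilles(s); go([.4986,.3868,.0215],.226); print(telemetry.get_obs()['joint_pos'])"
```

```text
rect c [0.4987 0.3856] size [148.5  82.6] yaw 0.2273 px [311. 235.] bb (249, 139, 124, 198)
tcp [0.494  0.3872 0.1261] t 34.5 SHIFT [-0.047 -0.012  1.046] calls 2.0 ROT [-0.0004 -0.0006  0.0003] deg 0.3
[-1.16172624  0.51847283  0.62776514  1.52383847 -0.31569988  1.20696619
  1.31621216]
```

Call:
{"op": "play_rows", "data": {"translation": [[-0.03,-0.015,0.3],[-0.03,-0.015,0.55],[-0.03,-0.015,0.8],[-0.03,-0.015,0.8]], "delta_rot": [[0,0,0],[0,0,0],[0,0,0],[0,0,0]]}}

```text
time_s: 34.8
tcp_pos: [0.4971, 0.3829, 0.0438]
tcp_rot: [0.349, -3.116, 0.009]
wrist_force: [-1.9, -1.0, -1.3]
finger_gap: 0.0467
finger_force: 0.0
```

```bash
python3 -c "
from h import *
go([.4987,.386,.0215],.227)"
```

```text
tcp [0.4971 0.3829 0.0438] t 34.8 SHIFT [-0.024  0.028  0.222] calls 1.0 ROT [-0.0007 -0.0011 -0.0007] deg 0.5
```

Call:
{"op": "play_rows", "data": {"translation": [[-0.01,0.01,0.1],[-0.01,0.01,0.21],[-0.01,0.01,0.21],[-0.01,0.01,0.21]], "delta_rot": [[0,0,0],[0,0,0],[0,0,0],[0,0,0]]}}

```text
time_s: 35.13
tcp_pos: [0.5001, 0.3871, 0.0281]
tcp_rot: [-0.351, 3.122, -0.0]
wrist_force: [0.1, -0.0, 0.8]
finger_gap: 0.0471
finger_force: 0.0
```

```bash
python3 -c "
from h import *
go([.4987,.386,.0215],.227)"
```

```text
tcp [0.5001 0.3871 0.0281] t 35.1 SHIFT [ 0.016 -0.008  0.066] calls 1.0 ROT [-0.     -0.     -0.0005] deg 0.2
```

Call:
{"op": "play_rows", "data": {"translation": [[0.012,-0.006,0.04],[0.012,-0.006,0.065],[0.012,-0.006,0.065],[0.012,-0.006,0.065]], "delta_rot": [[0,0,0],[0,0,0],[0,0,0],[0,0,0]]}}

```text
time_s: 35.47
tcp_pos: [0.4988, 0.3864, 0.0215]
tcp_rot: [0.351, -3.122, 0.0]
wrist_force: [-0.6, -0.5, -0.3]
finger_gap: 0.0468
finger_force: 0.0
```

Call:
{"op": "play_rows", "data": {"translation": [[0,0,0],[0,0,0],[0,0,0],[0,0,0],[0,0,0]], "delta_rot": [[0,0,0],[0,0,0],[0,0,0],[0,0,0],[0,0,0]], "fingers": -1}}

```text
time_s: 35.88
tcp_pos: [0.499, 0.3863, 0.0217]
tcp_rot: [-0.351, 3.122, -0.0]
wrist_force: [-1.6, -2.1, 5.2]
finger_gap: 0.0077
finger_force: 88.3
```

```bash
python3 -c "
from h import *
go([.4987,.386,.0215],.227); print(telemetry.get_obs()['finger_gap'])
a=dict(telemetry.get_obs()); a['tcp_pos']=a['tcp_pos']+[0,0,.12]
p,y,t=tg(0,.045,.095,15,.0216,.0012); go(p,y,t,o=a)"
```

```text
tcp [0.499  0.3863 0.0217] t 35.9 SHIFT [ 0.003 -0.002  0.002] calls 1.0 ROT [-0.      0.     -0.0005] deg 0.2
0.007729180222578515
tcp [0.499  0.3863 0.1417] t 35.9 SHIFT [-0.117 -4.095  0.068] calls 5.0 ROT [-0.0037  0.0416  0.0282] deg 18.1
```

Call:
{"op": "play_rows", "data": {"translation": [[0,0,-0.15],[0,0,-0.4],[0,0,-0.7],[0,0,-1.0],[0,0,-1.0]], "delta_rot": [[0,0,0],[0,0,0],[0,0,0],[0,0,0],[0,0,0]]}}

```text
time_s: 36.3
tcp_pos: [0.5015, 0.3878, 0.1273]
tcp_rot: [-0.35, 3.115, 0.007]
wrist_force: [1.3, 0.4, -2.0]
finger_gap: 0.0079
finger_force: 88.5
```

Call:
{"op": "play_rows", "data": {"translation": [[0,-0.1,-0.1],[0,-0.2,-0.2],[0,-0.3,-0.3],[0,-0.4,-0.4],[0,-0.4,-0.4]], "delta_rot": [[-0.001,0.01,0.007],[-0.002,0.02,0.014],[-0.003,0.03,0.021],[-0.0037,0.0416,0.0282],[-0.0037,0.0416,0.0282]]}}

```text
time_s: 36.72
tcp_pos: [0.5103, 0.3432, 0.161]
tcp_rot: [0.053, -2.876, 0.013]
wrist_force: [0.8, -1.0, -3.8]
finger_gap: 0.008
finger_force: 88.4
```

```bash
python3 -c "
from h import *
est(0,.0217,.0003)
p,y,t=tg(-.001,.045,.12,15,.0217,.0003); go(p,y,t)"
```

```text
rear [-29.1 356.7 120.5] front [-173.9  358.   159.8] eul [-0.47 15.18 -0.11] F [ 0.8 -1.  -3.8] gap 0.008
tcp [0.5103 0.3432 0.161 ] t 36.7 SHIFT [-0.748 -3.578 -0.181] calls 4.0 ROT [-0.0003 -0.0005 -0.0014] deg 0.5
```

Call:
{"op": "play_rows", "data": {"translation": [[-0.06,-0.3,-0.015],[-0.12,-0.6,-0.03],[-0.187,-0.895,-0.045]], "delta_rot": [[0,0,0],[0,0,-0.001],[0,0,-0.001]]}}

```text
time_s: 36.97
tcp_pos: [0.5305, 0.2584, 0.1592]
tcp_rot: [0.079, -2.878, 0.009]
wrist_force: [1.0, -1.2, -3.5]
finger_gap: 0.008
finger_force: 88.4
```

Call:
{"op": "play_rows", "data": {"translation": [[-0.06,-0.3,-0.015],[-0.12,-0.6,-0.03],[-0.187,-0.895,-0.045]], "delta_rot": [[0,0,0],[0,0,0],[0,0,0]]}}

```text
time_s: 37.22
tcp_pos: [0.5545, 0.1696, 0.1589]
tcp_rot: [0.077, -2.878, 0.008]
wrist_force: [0.6, -0.1, -4.3]
finger_gap: 0.0082
finger_force: 88.4
```

Call:
{"op": "play_rows", "data": {"translation": [[-0.06,-0.3,-0.015],[-0.12,-0.6,-0.03],[-0.187,-0.895,-0.045]], "delta_rot": [[0,0,0],[0,0,0],[0,0,0]]}}

```text
time_s: 37.47
tcp_pos: [0.5785, 0.0813, 0.1583]
tcp_rot: [0.078, -2.878, 0.008]
wrist_force: [1.0, 0.1, -2.4]
finger_gap: 0.008
finger_force: 88.4
```

Call:
{"op": "play_rows", "data": {"translation": [[-0.06,-0.3,-0.015],[-0.12,-0.6,-0.03],[-0.187,-0.895,-0.045],[-0.187,-0.895,-0.045],[-0.187,-0.895,-0.045]], "delta_rot": [[0,0,0],[0,0,0],[0,0,0],[0,0,0],[0,0,0]]}}

```text
time_s: 37.88
tcp_pos: [0.6023, -0.0088, 0.1577]
tcp_rot: [0.07, -2.878, 0.01]
wrist_force: [-0.3, 0.9, -3.2]
finger_gap: 0.0077
finger_force: 88.5
```

Call:
{"op": "play_rows", "data": {"translation": [[0,0,0],[0,0,0],[0,0,0]], "delta_rot": [[0,0,0],[0,0,0],[0,0,0]]}}

```text
time_s: 38.13
tcp_pos: [0.6024, -0.0044, 0.1585]
tcp_rot: [0.079, -2.878, 0.007]
wrist_force: [-0.5, 0.3, -3.8]
finger_gap: 0.008
finger_force: 88.5
```

```bash
cat >> h.py <<'E'
def edge(s,h,dx):
    """measured front-edge row and side columns of the held section against expectation"""
    g=cv2.GaussianBlur(cv2.cvtColor(s["image"],cv2.COLOR_RGB2HSV),(3,3),0)[:,:,1].astype(float)
    e=frontpx(s,h,dx); r=e[:,1].mean(); print("expect",np.round(e,1).tolist())
    c0,c1=int(e[0,0])+15,int(e[1,0])-15; p=g[:,c0:c1].mean(1); a=int(r); gr=np.gradient(p)[a-14:a+15]; print("row",a-14+np.abs(gr).argmax())
    q=g[a+8:a+16].mean(0); gr=np.gradient(q); print("cols",[int(x)-20+np.abs(gr[int(x)-20:int(x)+21]).argmax() for x in e[:,0]])
E
python3 -c "
from h import *
edge(pickle.load(open('pics/w17.pkl','rb')),.0216,.0012)
s=shot('wrist','w20'); edge(s,.0217,.0003)
est(0,.0217,.0003)
p,y,t=tg(-.001,.050,.06,15,.0217,.0003); go(p,y,t)"
```

```text
expect [[210.9, 133.5], [421.9, 133.7]]
row 133
cols [np.int64(215), np.int64(422)]
expect [[211.2, 135.9], [421.6, 136.0]]
row 135
cols [np.int64(215), np.int64(422)]
rear [ 47.2   6.4 118.3] front [-97.6   5.  157.2] eul [ 0.53 15.03 -0.03] F [ 0.4 -0.6 -4.6] gap 0.0075
tcp [ 0.6025 -0.0046  0.1587] t 38.2 SHIFT [-0.177 -0.069  0.557] calls 1.0 ROT [-0.0001 -0.0001  0.0015] deg 0.5
```

Call:
{"op": "play_rows", "data": {"translation": [[-0.09,-0.069,0.1],[-0.177,-0.069,0.25],[-0.177,-0.069,0.4],[-0.177,-0.069,0.55],[-0.177,-0.069,0.55]], "delta_rot": [[0,0,0.0015],[0,0,0.0015],[0,0,0.0015],[0,0,0.0015],[0,0,0.0015]]}}

```text
time_s: 38.6
tcp_pos: [0.6033, -0.0128, 0.0963]
tcp_rot: [0.06, -2.872, 0.01]
wrist_force: [-1.3, 0.3, -3.7]
finger_gap: 0.0078
finger_force: 88.4
```

Call:
{"op": "play_rows", "data": {"translation": [[0,0,0],[0,0,0],[0,0,0]], "delta_rot": [[0,0,0],[0,0,0],[0,0,0]]}}

```text
time_s: 38.85
tcp_pos: [0.6065, -0.0132, 0.102]
tcp_rot: [0.061, -2.88, 0.01]
wrist_force: [0.0, -0.0, -3.7]
finger_gap: 0.0077
finger_force: 88.5
```

```bash
python3 -c "
from h import *
est(0,.0217,.0005)
p,y,t=tg(-.001,.050,.042,15,.0217,.0005); go(p,y,t)
p,y,t=tg(-.001,.060,.042,15,.0217,.0005); go(p,y,t)"
```

```text
rear [50.7 -3.2 61.8] front [-94.2  -2.8 100.4] eul [-0.16 14.94 -0.05] F [ 0.  -0.  -3.7] gap 0.0077
tcp [ 0.6065 -0.0132  0.102 ] t 38.9 SHIFT [-0.044  0.02   0.192] calls 1.0 ROT [-0.0001  0.0002 -0.0005] deg 0.2
tcp [ 0.6065 -0.0132  0.102 ] t 38.9 SHIFT [-0.141  0.02   0.166] calls 1.0 ROT [-0.0001  0.0002 -0.0005] deg 0.2
```

Call:
{"op": "play_rows", "data": {"translation": [[-0.02,0.02,0.05],[-0.035,0.02,0.1],[-0.044,0.02,0.15],[-0.044,0.02,0.192],[-0.044,0.02,0.192]], "delta_rot": [[0,0,0],[0,0,0],[0,0,0],[0,0,0],[0,0,0]]}}

```text
time_s: 39.27
tcp_pos: [0.604, -0.0109, 0.0802]
tcp_rot: [0.061, -2.877, 0.01]
wrist_force: [-0.1, -0.9, -4.2]
finger_gap: 0.008
finger_force: 88.5
```

Call:
{"op": "play_rows", "data": {"translation": [[-0.04,0,-0.01],[-0.08,0,-0.02],[-0.097,0,-0.026],[-0.097,0,-0.026],[-0.097,0,-0.026]], "delta_rot": [[0,0,0],[0,0,0],[0,0,0],[0,0,0],[0,0,0]]}}

```text
time_s: 39.68
tcp_pos: [0.6152, -0.0107, 0.0817]
tcp_rot: [0.061, -2.879, 0.01]
wrist_force: [2.0, -0.6, -4.2]
finger_gap: 0.0078
finger_force: 88.5
```

```bash
python3 -c "
from h import *
est(0,.0217,.0005)
p,y,t=tg(-.001,.0745,.0415,15,.0217,.0005); go(p,y,t)"
```

```text
rear [59.5 -1.2 41.4] front [-85.4  -0.7  80.3] eul [-0.16 15.01 -0.04] F [ 2.  -0.6 -4.2] gap 0.0078
tcp [ 0.6152 -0.0107  0.0817] t 39.7 SHIFT [-0.144 -0.    -0.039] calls 1.0 ROT [-0.0001 -0.     -0.0005] deg 0.2
```

Call:
{"op": "play_rows", "data": {"translation": [[-0.03,0,-0.008],[-0.06,0,-0.016],[-0.09,0,-0.024],[-0.12,0,-0.032],[-0.146,0,-0.039]], "delta_rot": [[0,0,0],[0,0,0],[0,0,0],[0,0,0],[0,0,0]]}}

```text
time_s: 40.1
tcp_pos: [0.6304, -0.01, 0.0815]
tcp_rot: [0.062, -2.879, 0.01]
wrist_force: [0.6, -0.7, -3.9]
finger_gap: 0.0079
finger_force: 88.5
```

Call:
{"op": "play_rows", "data": {"translation": [[0,0,0],[0,0,0]], "delta_rot": [[0,0,0],[0,0,0]]}}

```text
time_s: 40.27
tcp_pos: [0.6301, -0.0101, 0.0814]
tcp_rot: [0.061, -2.879, 0.01]
wrist_force: [-0.8, -0.1, -3.6]
finger_gap: 0.0081
finger_force: 88.5
```

```bash
python3 -c "
from h import *
est(0,.0217,.0005)
for d,z in ((10,.040),(5,.0388)):
  p,y,t=tg(-.001,.0755,z,d,.0217,.0005); go(p,y,t)"
```

```text
rear [74.4 -1.2 41.1] front [-70.5  -0.7  80. ] eul [-0.16 15.04 -0.04] F [-0.8 -0.1 -3.6] gap 0.0081
tcp [ 0.6301 -0.0101  0.0814] t 40.3 SHIFT [ 0.003 -0.     0.074] calls 1.0 ROT [-0.0001 -0.014  -0.0005] deg 5.0
tcp [ 0.6301 -0.0101  0.0814] t 40.3 SHIFT [ 0.01  -0.     0.153] calls 1.0 ROT [-0.0001 -0.0279 -0.0005] deg 10.0
```

Call:
{"op": "play_rows", "data": {"translation": [[0.001,0,0.036],[0.003,0,0.074],[0.006,0,0.115],[0.01,0,0.153],[0.01,0,0.153]], "delta_rot": [[0,-0.007,0],[0,-0.014,0],[0,-0.021,0],[0,-0.0279,-0.0005],[0,-0.0279,-0.0005]]}}

```text
time_s: 40.68
tcp_pos: [0.6234, -0.0105, 0.0667]
tcp_rot: [0.069, -3.054, 0.003]
wrist_force: [-0.3, -0.5, -4.4]
finger_gap: 0.0073
finger_force: 88.5
```

```bash
python3 -c "
from h import *
est(0,.0217,.0005)
for d,z in ((2,.0383),(0,.0376)):
  p,y,t=tg(-.001,.0755,z,d,.0217,.0005); go(p,y,t)"
```

```text
rear [73.7 -1.1 38.6] front [-75.8  -1.1  51.6] eul [-0.03  4.97  0.  ] F [-0.3 -0.5 -4.4] gap 0.0073
tcp [ 0.6234 -0.0105  0.0667] t 40.7 SHIFT [-0.008  0.001  0.041] calls 1.0 ROT [ 0.     -0.0083 -0.0001] deg 3.0
tcp [ 0.6234 -0.0105  0.0667] t 40.7 SHIFT [-0.003  0.001  0.074] calls 1.0 ROT [ 0.     -0.0138 -0.0001] deg 5.0
```

Call:
{"op": "play_rows", "data": {"translation": [[-0.01,0,0.008],[-0.01,0,0.025],[-0.008,0,0.045],[-0.004,0,0.072],[-0.004,0,0.072]], "delta_rot": [[0,-0.0015,0],[0,-0.005,0],[0,-0.009,0],[0,-0.0138,0],[0,-0.0138,0]]}}

```text
time_s: 41.1
tcp_pos: [0.6248, -0.0101, 0.06]
tcp_rot: [-0.072, 3.141, -0.0]
wrist_force: [0.1, -0.1, -3.6]
finger_gap: 0.0078
finger_force: 88.6
```

Call:
{"op": "play_rows", "data": {"translation": [[0,0,0.004],[0,0,0.004],[0,0,0.004]], "delta_rot": [[0,0,0],[0,0,0],[0,0,0]]}}

```text
time_s: 41.35
tcp_pos: [0.6252, -0.0101, 0.0597]
tcp_rot: [0.073, -3.14, 0.001]
wrist_force: [-2.4, 0.7, 2.3]
finger_gap: 0.0079
finger_force: 89.1
```

```bash
python3 -c "
from h import *
est(0,.0217,.0005)"
```

```text
rear [77.6 -0.7 38. ] front [-72.4  -0.8  38.1] eul [ 0.04  0.06 -0.03] F [-2.4  0.7  2.3] gap 0.0079
```

Call:
{"op": "play_rows", "data": {"translation": [[0,0,0],[0,0,0],[0,0,0],[0,0,0]], "delta_rot": [[0,0,0],[0,0,0],[0,0,0],[0,0,0]], "fingers": 0.1}}

```text
time_s: 41.68
tcp_pos: [0.6253, -0.0104, 0.0597]
tcp_rot: [-0.072, 3.14, -0.001]
wrist_force: [0.1, -0.0, -1.0]
finger_gap: 0.0472
finger_force: 0.0
```

Call:
{"op": "play_rows", "data": {"translation": [[0,0,-0.2],[0,0,-0.5],[0,0,-0.8],[0,0,-1.0],[0,0,-1.0]], "delta_rot": [[0,0,0],[0,0,0],[0,0,0],[0,0,0],[0,0,0]]}}

```text
time_s: 42.1
tcp_pos: [0.6275, -0.0109, 0.1648]
tcp_rot: [-0.071, 3.133, -0.001]
wrist_force: [0.6, -1.1, -0.0]
finger_gap: 0.0474
finger_force: 0.0
```

Call:
{"op": "play_rows", "data": {"translation": [[0.09,-0.3,0],[0.18,-0.6,0],[0.28,-0.95,0]], "delta_rot": [[0,0,0],[0,0,0],[0,0,0]]}}

```text
time_s: 42.35
tcp_pos: [0.6013, -0.1055, 0.159]
tcp_rot: [0.078, -3.14, 0.0]
wrist_force: [0.1, -0.7, 0.7]
finger_gap: 0.0468
finger_force: 0.0
```

Call:
{"op": "play_rows", "data": {"translation": [[0.09,-0.3,0],[0.18,-0.6,0],[0.28,-0.95,0]], "delta_rot": [[0,0,0],[0,0,0],[0,0,0]]}}

```text
time_s: 42.6
tcp_pos: [0.5774, -0.2027, 0.1591]
tcp_rot: [0.075, -3.14, -0.0]
wrist_force: [1.3, 0.6, -0.3]
finger_gap: 0.0471
finger_force: 0.0
```

Call:
{"op": "play_rows", "data": {"translation": [[0.09,-0.3,0],[0.18,-0.6,0],[0.28,-0.95,0]], "delta_rot": [[0,0,0],[0,0,0],[0,0,0]]}}

```text
time_s: 42.85
tcp_pos: [0.554, -0.299, 0.1592]
tcp_rot: [0.075, -3.141, -0.0]
wrist_force: [1.0, -0.2, 0.5]
finger_gap: 0.047
finger_force: 0.0
```

Call:
{"op": "play_rows", "data": {"translation": [[0.09,-0.3,0],[0.18,-0.6,0],[0.28,-0.95,0],[0.28,-0.95,0],[0.28,-0.95,0]], "delta_rot": [[0,0,0],[0,0,0],[0,0,0],[0,0,0],[0,0,0]]}}

```text
time_s: 43.27
tcp_pos: [0.528, -0.3984, 0.1592]
tcp_rot: [0.063, -3.139, 0.003]
wrist_force: [0.8, 0.4, -0.0]
finger_gap: 0.047
finger_force: 0.0
```

```bash
python3 -c "
from h import *
s=shot('wrist','w21'); grilles(s); print(telemetry.get_obs()['tcp_pos'],telemetry.get_obs()['joint_pos'])
go([.58,-.393,.12],.3)"
```

```text
rect c [ 0.6822 -0.1135] size [221.8  42.7] yaw 0.2957 px [624. 389.] bb (594, 287, 46, 193)
rect c [ 0.5772 -0.394 ] size [148.5  82.4] yaw 0.1351 px [320. 274.] bb (261, 192, 113, 169)
[ 0.52954855 -0.39601154  0.15905771] [ 0.08290057  0.60632663  0.79183687  1.38940878 -0.43053494  1.32294388
  2.5036525 ]
tcp [ 0.5295 -0.396   0.1591] t 43.3 SHIFT [-0.506  0.008  0.39 ] calls 1.0 ROT [-0.0001 -0.0002 -0.0408] deg 14.7
```

Call:
{"op": "play_rows", "data": {"translation": [[-0.12,0,0.1],[-0.24,0.01,0.2],[-0.36,0.01,0.3],[-0.479,0.01,0.39],[-0.479,0.01,0.39]], "delta_rot": [[0,0,-0.005],[0,0,-0.01],[0,0,-0.0145],[0,0,-0.0145],[0,0,-0.0145]]}}

```text
time_s: 43.73
tcp_pos: [0.5819, -0.3867, 0.1162]
tcp_rot: [0.228, -3.131, -0.006]
wrist_force: [0.1, 0.3, 0.3]
finger_gap: 0.0467
finger_force: 0.0
```

Call:
{"op": "play_rows", "data": {"translation": [[0,0,0],[0,0,0],[0,0,0]], "delta_rot": [[0,0,0],[0,0,0],[0,0,0]]}}

```text
time_s: 43.98
tcp_pos: [0.5781, -0.3919, 0.1211]
tcp_rot: [-0.215, 3.134, -0.002]
wrist_force: [-0.1, 0.1, 1.1]
finger_gap: 0.0469
finger_force: 0.0
```

```bash
python3 -c "
from h import *
s=shot('wrist','w22'); grilles(s); go([.5772,-.394,.0215],.1351); print(telemetry.get_obs()['joint_pos'])"
```

```text
rect c [ 0.5768 -0.3944] size [148.8  82.6] yaw 0.1342 px [314. 225.] bb (251, 127, 127, 204)
tcp [ 0.5781 -0.392   0.1214] t 44.0 SHIFT [ 0.012 -0.017  0.999] calls 1.0 ROT [-0.0002  0.      0.0003] deg 0.1
[ 0.10746303  0.70471936  0.73534256  1.31128097 -0.46757189  1.29738397
  2.55347446]
```

Call:
{"op": "play_rows", "data": {"translation": [[0.012,-0.02,0.3],[0.012,-0.02,0.55],[0.012,-0.02,0.8],[0.012,-0.02,0.8],[0.012,-0.02,0.8]], "delta_rot": [[0,0,0],[0,0,0],[0,0,0],[0,0,0],[0,0,0]]}}

```text
time_s: 44.45
tcp_pos: [0.5765, -0.3935, 0.0402]
tcp_rot: [0.214, -3.132, -0.001]
wrist_force: [0.1, 0.4, 1.6]
finger_gap: 0.047
finger_force: 0.0
```

Call:
{"op": "play_rows", "data": {"translation": [[0,0,0],[0,0,0],[0,0,0]], "delta_rot": [[0,0,0],[0,0,0],[0,0,0]]}}

```text
time_s: 44.7
tcp_pos: [0.5782, -0.3948, 0.0429]
tcp_rot: [-0.215, 3.132, -0.004]
wrist_force: [-0.4, -0.3, -0.2]
finger_gap: 0.0473
finger_force: 0.0
```

```bash
python3 -c "
from h import *
go([.577,-.3942,.0215],.1345)"
```

```text
tcp [ 0.5782 -0.3948  0.0429] t 44.7 SHIFT [0.012 0.008 0.214] calls 1.0 ROT [-0.0004  0.0003  0.0004] deg 0.2
```

Call:
{"op": "play_rows", "data": {"translation": [[0.01,0.006,0.1],[0.01,0.006,0.21],[0.01,0.006,0.21],[0.01,0.006,0.21],[0.01,0.006,0.21]], "delta_rot": [[0,0,0],[0,0,0],[0,0,0],[0,0,0],[0,0,0]]}}

```text
time_s: 45.12
tcp_pos: [0.576, -0.3934, 0.0193]
tcp_rot: [0.215, -3.133, 0.0]
wrist_force: [0.7, -0.2, 0.8]
finger_gap: 0.0468
finger_force: 0.0
```

Call:
{"op": "play_rows", "data": {"translation": [[0,0,0],[0,0,0],[0,0,0],[0,0,0],[0,0,0]], "delta_rot": [[0,0,0],[0,0,0],[0,0,0],[0,0,0],[0,0,0]], "fingers": -1}}

```text
time_s: 45.53
tcp_pos: [0.5765, -0.3939, 0.0204]
tcp_rot: [-0.215, 3.134, -0.002]
wrist_force: [-1.2, -0.6, 3.4]
finger_gap: 0.0084
finger_force: 88.1
```

```bash
python3 -c "
from h import *
go([.577,-.3942,.0215],.1345); print(telemetry.get_obs()['finger_gap'])
a=dict(telemetry.get_obs()); a['tcp_pos']=a['tcp_pos']+[0,0,.14]
p,y,t=tg(-.099,.045,.12,15,.0216,.0005); go(p,y,t,o=a)"
```

```text
tcp [ 0.5765 -0.3939  0.0204] t 45.5 SHIFT [-0.005 -0.004 -0.011] calls 1.0 ROT [-0.0002  0.0001  0.0004] deg 0.2
0.008376311836494245
tcp [ 0.5765 -0.3939  0.1604] t 45.5 SHIFT [-6.72e-01  2.78e+00 -2.00e-03] calls 3.0 ROT [-0.0021  0.0417  0.0144] deg 15.9
```

Call:
{"op": "play_rows", "data": {"translation": [[0,0,-0.15],[0,0,-0.4],[0,0,-0.7],[0,0,-1.0],[0,0,-1.0]], "delta_rot": [[0,0,0],[0,0,0],[0,0,0],[0,0,0],[0,0,0]]}}

```text
time_s: 45.95
tcp_pos: [0.5783, -0.3957, 0.1275]
tcp_rot: [-0.215, 3.127, -0.01]
wrist_force: [0.1, -1.9, -1.4]
finger_gap: 0.0078
finger_force: 88.3
```

Call:
{"op": "play_rows", "data": {"translation": [[0,0.1,-0.1],[0,0.2,-0.2],[0,0.3,-0.3],[0,0.4,-0.4],[0,0.4,-0.4]], "delta_rot": [[-0.0005,0.01,0.0035],[-0.001,0.02,0.007],[-0.0016,0.03,0.0105],[-0.0021,0.0417,0.0144],[-0.0021,0.0417,0.0144]]}}

```text
time_s: 46.37
tcp_pos: [0.5741, -0.3496, 0.1599]
tcp_rot: [0.074, -2.876, 0.007]
wrist_force: [1.8, 1.3, -4.5]
finger_gap: 0.0082
finger_force: 88.4
```

```bash
python3 -c "
from h import *
est(0,.0204,-.0005)
p,y,t=tg(-.099,.045,.12,15,.0204,-.0005); go(p,y,t); print(telemetry.get_obs()['joint_pos'])"
```

```text
rear [   4.2 -337.1  120.5] front [-140.6 -338.   159.7] eul [ 0.34 15.17  0.04] F [ 1.8  1.3 -4.5] gap 0.0082
tcp [ 0.5741 -0.3496  0.1599] t 46.4 SHIFT [-0.409  2.383 -0.099] calls 3.0 ROT [ 0.0001 -0.0005  0.001 ] deg 0.4
[ 0.04541398  0.82269647  0.78473509  1.07723145 -0.36707504  1.62759853
  2.33960289]
```

Call:
{"op": "play_rows", "data": {"translation": [[-0.045,0.26,-0.01],[-0.09,0.53,-0.02],[-0.136,0.794,-0.033]], "delta_rot": [[0,0,0],[0,0,0],[0,0,0]]}}

```text
time_s: 46.62
tcp_pos: [0.5805, -0.2737, 0.1586]
tcp_rot: [0.064, -2.879, 0.007]
wrist_force: [1.0, 0.1, -3.7]
finger_gap: 0.0077
finger_force: 88.4
```

Call:
{"op": "play_rows", "data": {"translation": [[-0.045,0.26,-0.01],[-0.09,0.53,-0.02],[-0.136,0.794,-0.033]], "delta_rot": [[0,0,0],[0,0,0],[0,0,0]]}}

```text
time_s: 46.87
tcp_pos: [0.5912, -0.1928, 0.1586]
tcp_rot: [0.066, -2.879, 0.007]
wrist_force: [0.7, -0.4, -3.5]
finger_gap: 0.008
finger_force: 88.4
```

Call:
{"op": "play_rows", "data": {"translation": [[-0.045,0.26,-0.01],[-0.09,0.53,-0.02],[-0.136,0.794,-0.033],[-0.136,0.794,-0.033],[-0.136,0.794,-0.033]], "delta_rot": [[0,0,0],[0,0,0],[0,0,0],[0,0,0],[0,0,0]]}}

```text
time_s: 47.28
tcp_pos: [0.6023, -0.1113, 0.1582]
tcp_rot: [0.073, -2.879, 0.006]
wrist_force: [-0.2, -0.6, -3.9]
finger_gap: 0.0079
finger_force: 88.5
```

Call:
{"op": "play_rows", "data": {"translation": [[0,0,0],[0,0,0],[0,0,0],[0,0,0]], "delta_rot": [[0,0,0],[0,0,0],[0,0,0],[0,0,0]]}}

```text
time_s: 47.62
tcp_pos: [0.6015, -0.1152, 0.1588]
tcp_rot: [0.063, -2.879, 0.008]
wrist_force: [0.9, 0.2, -4.0]
finger_gap: 0.0078
finger_force: 88.5
```

```bash
python3 -c "
from h import *
s=shot('wrist','w23'); edge(s,.0204,-.0005)
est(0,.0204,-.0005)
p,y,t=tg(-.0985,.050,.06,15,.0204,-.0005); go(p,y,t)"
```

```text
expect [[210.5, 138.2], [422.3, 138.2]]
row 137
cols [np.int64(215), np.int64(423)]
rear [  42.5 -104.4  119.5] front [-102.4 -104.3  158.4] eul [-0.06 15.03  0.04] F [ 0.7  0.7 -3.7] gap 0.0084
tcp [ 0.6016 -0.1149  0.1588] t 47.7 SHIFT [-0.227  0.058  0.555] calls 1.0 ROT [ 0.0001 -0.0001 -0.0001] deg 0.1
```

Call:
{"op": "play_rows", "data": {"translation": [[-0.1,0.055,0.1],[-0.227,0.055,0.25],[-0.227,0.055,0.4],[-0.227,0.055,0.55],[-0.227,0.055,0.55]], "delta_rot": [[0,0,0],[0,0,0],[0,0,0],[0,0,0],[0,0,0]]}}

```text
time_s: 48.08
tcp_pos: [0.6074, -0.107, 0.0955]
tcp_rot: [0.066, -2.873, 0.006]
wrist_force: [0.1, -0.3, -3.6]
finger_gap: 0.0078
finger_force: 88.4
```

Call:
{"op": "play_rows", "data": {"translation": [[0,0,0],[0,0,0],[0,0,0],[0,0,0]], "delta_rot": [[0,0,0],[0,0,0],[0,0,0],[0,0,0]]}}

```text
time_s: 48.42
tcp_pos: [0.6099, -0.1082, 0.1007]
tcp_rot: [0.066, -2.88, 0.008]
wrist_force: [-0.2, -0.8, -3.0]
finger_gap: 0.0085
finger_force: 88.4
```

```bash
python3 -c "
from h import *
est(0,.0204,-.0005)
p,y,t=tg(-.0988,.050,.042,15,.0204,-.0005); go(p,y,t)"
```

```text
rear [ 51.2 -98.   61.6] front [-93.8 -98.1 100.2] eul [2.000e-02 1.494e+01 1.000e-02] F [-0.2 -0.8 -3. ] gap 0.0085
tcp [ 0.6099 -0.1082  0.1007] t 48.4 SHIFT [-0.04  -0.008  0.191] calls 1.0 ROT [0.     0.0002 0.0001] deg 0.1
```

Call:
{"op": "play_rows", "data": {"translation": [[-0.02,-0.008,0.05],[-0.035,-0.008,0.1],[-0.04,-0.008,0.15],[-0.04,-0.008,0.191],[-0.04,-0.008,0.191]], "delta_rot": [[0,0,0],[0,0,0],[0,0,0],[0,0,0],[0,0,0]]}}

```text
time_s: 48.83
tcp_pos: [0.6073, -0.1086, 0.0789]
tcp_rot: [0.066, -2.876, 0.007]
wrist_force: [-0.2, -0.1, -3.3]
finger_gap: 0.0076
finger_force: 88.5
```

Call:
{"op": "play_rows", "data": {"translation": [[-0.04,0,-0.01],[-0.08,0,-0.02],[-0.097,0,-0.026],[-0.097,0,-0.026],[-0.097,0,-0.026]], "delta_rot": [[0,0,0],[0,0,0],[0,0,0],[0,0,0],[0,0,0]]}}

```text
time_s: 49.25
tcp_pos: [0.6184, -0.1085, 0.0804]
tcp_rot: [0.066, -2.879, 0.008]
wrist_force: [-0.2, -0.6, -3.9]
finger_gap: 0.0081
finger_force: 88.5
```

```bash
python3 -c "
from h import *
est(0,.0204,-.0005)
p,y,t=tg(-.0988,.0745,.0415,15,.0204,-.0005); go(p,y,t)"
```

```text
rear [ 59.6 -98.7  41.1] front [-85.3 -98.8  80. ] eul [3.000e-02 1.503e+01 1.000e-02] F [-0.2 -0.6 -3.9] gap 0.0081
tcp [ 0.6184 -0.1085  0.0804] t 49.2 SHIFT [-0.143 -0.001 -0.042] calls 1.0 ROT [ 0.     -0.0001  0.0001] deg 0.0
```

Call:
{"op": "play_rows", "data": {"translation": [[-0.03,0,-0.008],[-0.06,0,-0.016],[-0.09,0,-0.025],[-0.12,0,-0.034],[-0.145,0,-0.042]], "delta_rot": [[0,0,0],[0,0,0],[0,0,0],[0,0,0],[0,0,0]]}}

```text
time_s: 49.67
tcp_pos: [0.6337, -0.1076, 0.0805]
tcp_rot: [0.066, -2.878, 0.008]
wrist_force: [-0.4, 0.1, -3.1]
finger_gap: 0.008
finger_force: 88.5
```

Call:
{"op": "play_rows", "data": {"translation": [[0,0,0],[0,0,0]], "delta_rot": [[0,0,0],[0,0,0]]}}

```text
time_s: 49.83
tcp_pos: [0.6333, -0.1078, 0.0805]
tcp_rot: [0.066, -2.878, 0.008]
wrist_force: [-0.1, -0.4, -3.4]
finger_gap: 0.0079
finger_force: 88.5
```

```bash
python3 -c "
from h import *
est(0,.0204,-.0005)
for d,z in ((10,.040),(5,.0388)):
  p,y,t=tg(-.0988,.0755,z,d,.0204,-.0005); go(p,y,t)"
```

```text
rear [ 74.5 -98.6  41.2] front [-70.4 -98.7  80.1] eul [ 0.03 15.05  0.02] F [-0.1 -0.4 -3.4] gap 0.0079
tcp [ 0.6333 -0.1078  0.0805] t 49.8 SHIFT [ 0.002 -0.001  0.076] calls 1.0 ROT [ 0.0001 -0.014   0.0001] deg 5.1
tcp [ 0.6333 -0.1078  0.0805] t 49.8 SHIFT [ 0.008 -0.001  0.155] calls 1.0 ROT [ 0.0001 -0.0279  0.0001] deg 10.1
```

Call:
{"op": "play_rows", "data": {"translation": [[0.001,0,0.037],[0.002,0,0.076],[0.005,0,0.115],[0.008,0,0.155],[0.008,0,0.155]], "delta_rot": [[0,-0.007,0],[0,-0.014,0],[0,-0.021,0],[0,-0.0279,0],[0,-0.0279,0]]}}

```text
time_s: 50.25
tcp_pos: [0.6266, -0.1085, 0.0656]
tcp_rot: [0.067, -3.054, 0.001]
wrist_force: [0.6, -0.1, -4.2]
finger_gap: 0.0081
finger_force: 88.5
```

```bash
python3 -c "
from h import *
est(0,.0204,-.0005)
for d,z in ((2,.0383),(0,.0378)):
  p,y,t=tg(-.0988,.0755,z,d,.0204,-.0005); go(p,y,t)"
```

```text
rear [ 73.6 -99.2  38.7] front [-75.9 -99.   51.7] eul [-0.09  4.97  0.08] F [ 0.6 -0.1 -4.2] gap 0.0081
tcp [ 0.6266 -0.1085  0.0656] t 50.2 SHIFT [-0.01   0.003  0.042] calls 1.0 ROT [ 0.0002 -0.0083 -0.0002] deg 3.0
tcp [ 0.6266 -0.1085  0.0656] t 50.2 SHIFT [-0.005  0.003  0.074] calls 1.0 ROT [ 0.0002 -0.0138 -0.0002] deg 5.0
```

Call:
{"op": "play_rows", "data": {"translation": [[-0.01,0,0.008],[-0.01,0,0.025],[-0.008,0,0.045],[-0.002,0,0.073],[-0.002,0,0.073]], "delta_rot": [[0,-0.0015,0],[0,-0.005,0],[0,-0.009,0],[0,-0.0138,0],[0,-0.0138,0]]}}

```text
time_s: 50.67
tcp_pos: [0.6279, -0.1078, 0.0587]
tcp_rot: [-0.072, 3.141, 0.002]
wrist_force: [-0.0, -0.7, -3.4]
finger_gap: 0.0083
finger_force: 88.6
```

Call:
{"op": "play_rows", "data": {"translation": [[0,0,0.004],[0,0,0.004],[0,0,0.004]], "delta_rot": [[0,0,0],[0,0,0],[0,0,0]]}}

```text
time_s: 50.92
tcp_pos: [0.6284, -0.1078, 0.0584]
tcp_rot: [0.073, -3.139, -0.001]
wrist_force: [-1.4, 1.1, -0.4]
finger_gap: 0.008
finger_force: 88.9
```

```bash
python3 -c "
from h import *
est(0,.0204,-.0005)"
```

```text
rear [ 77.4 -98.4  37.9] front [-72.6 -98.5  38.1] eul [0.05 0.07 0.03] F [-1.4  1.1 -0.4] gap 0.008
```

Seated; release, lift clear and withdraw toward the robot for a final look.

Call:
{"op": "play_rows", "data": {"translation": [[0,0,0],[0,0,0],[0,0,0],[0,0,0]], "delta_rot": [[0,0,0],[0,0,0],[0,0,0],[0,0,0]], "fingers": 0.1}}

```text
time_s: 51.25
tcp_pos: [0.6283, -0.1081, 0.0584]
tcp_rot: [0.072, -3.141, -0.0]
wrist_force: [0.2, 0.3, -0.1]
finger_gap: 0.0472
finger_force: 0.0
```

Call:
{"op": "play_rows", "data": {"translation": [[0,0,-0.2],[0,0,-0.5],[0,0,-0.8],[0,0,-1.0]], "delta_rot": [[0,0,0],[0,0,0],[0,0,0],[0,0,0]]}}

```text
time_s: 51.58
tcp_pos: [0.6288, -0.1086, 0.1612]
tcp_rot: [-0.071, 3.139, -0.0]
wrist_force: [0.8, 0.4, -0.2]
finger_gap: 0.0469
finger_force: 0.0
```

Call:
{"op": "play_rows", "data": {"translation": [[0.25,0.25,-0.3],[0.5,0.5,-0.6],[0.75,0.75,-0.9],[1.0,0.9,-1.0],[1.0,0.9,-1.0]], "delta_rot": [[0,0,0],[0,0,0],[0,0,0],[0,0,0],[0,0,0]]}}

```text
time_s: 52.0
tcp_pos: [0.5227, -0.0187, 0.2624]
tcp_rot: [-0.08, 3.136, 0.009]
wrist_force: [1.2, -0.5, 0.4]
finger_gap: 0.0469
finger_force: 0.0
```

Call:
{"op": "play_rows", "data": {"translation": [[0.2,0,-0.3],[0.3,0,-0.6],[0.3,0,-0.6],[0.3,0,-0.6]], "delta_rot": [[0,0,0],[0,0,0],[0,0,0],[0,0,0]]}}

```text
time_s: 52.33
tcp_pos: [0.4947, -0.0244, 0.32]
tcp_rot: [-0.072, 3.137, 0.004]
wrist_force: [-0.1, 0.0, -1.6]
finger_gap: 0.0468
finger_force: 0.0
```

```bash
python3 -c "
from h import *
s=shot('wrist','w24'); d=shot('side','d24'); c=shot('scene','c24'); print(telemetry.get_obs()['tcp_pos'])
a=cv2.imread('pics/w24.png'); b=cv2.resize(cv2.imread('pics/c24.png')[170:350,150:420],(450,300)); e=cv2.resize(cv2.imread('pics/d24.png')[180:380,220:520],(350,300))
cv2.imwrite('pics/fin.png',np.vstack([np.hstack([b,e]),cv2.resize(a[60:300],(800,300))]))"
```

```text
[ 0.49397162 -0.02414769  0.31736454]
```

View pics/fin.png

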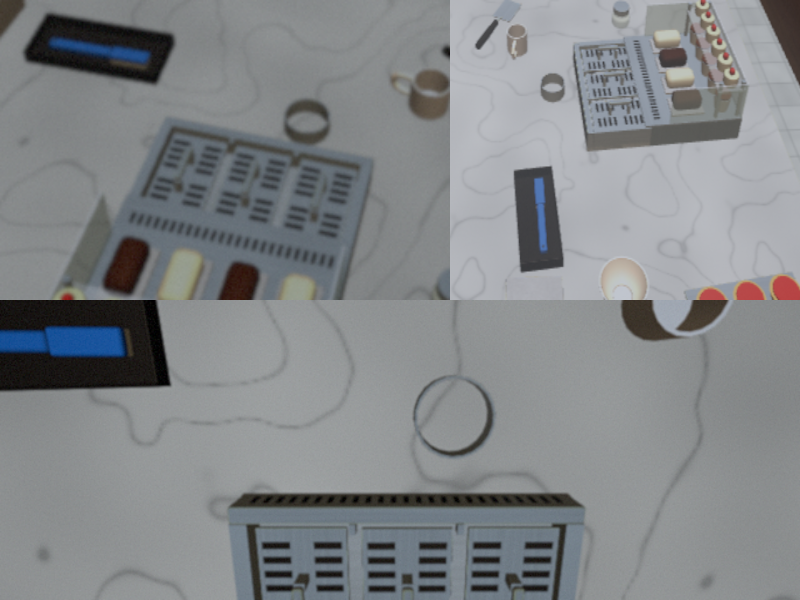

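The picture shows the three sections level and side by side in their bays. The brush lies in the tray, and the ring, mug and bowl have not moved. Handing in.

```bash
python3 -c "
from workcell import arm
print(arm.close_job())"
```

```text
the job is handed in; nothing more can be done
None
```

The job is handed in at about 52 s of robot time: the brush is in the tray, a collar is on each peg and all three grille sections are seated level. The final pictures show nothing else on the counter moved; I haven't seen the judge's result.

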